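# Enable the test laser with its key

### The job

Switch on the laser of the binocular test console: swing the cover off the key switch on the console's top, take the T-handled key from the wooden rack, push it fully home in the keyway and then turn it clockwise to the stop. Leave the key in the switch, standing free, and do not turn the switch without the key fully in it. Leave the other two keys and both binoculars where they stand.

Things in the scene. Friction and masses are not known exactly. Their poses are not given: they have to be found in the camera images.
- console: Grey laser console, fixed, 250 (x) by 200 (y) by 70 mm high; origin at the centre of its underside, x from its front to its back. Key switch on top at x = -62 mm, y = 0, in an aluminium ring of 64 mm diameter, flush with the steel rotor, 10 mm above the console's top. A lamp post (20 mm thick, 66 mm tall) stands at x = -62, y = -86; a binocular behind. Lies left or right, turned up to 0.35 rad.
- keyway (a point): Centre of the keyway's mouth in the top of the square steel rotor (34 by 34 mm), 80 mm above the table. z up, x along the slot, y across it; the axes turn with the rotor. Slot 18 by 7 mm with a 1.2 mm chamfer, 37 mm deep; a half turn of the key makes no difference. Hidden under the cover at the start.
- switch (a joint): Angle of the rotor in rad: 0 off, 1.4 on (rigid stop); grows as the key turns clockwise seen from above. Friction about 0.06 N m, no spring, stays where it is left. The key has up to 0.13 rad of play in the slot, so turn it about 1.5 rad from being lined up to reach the stop.
- cover (a joint): Angle of the steel cover in rad: 0 fully over the keyway; grows as it swings clockwise seen from above about its vertical pivot, over the console's front, to a stop at 2.1. Starts at 0 to 0.2; friction about 0.05 N m, no spring, stays where it is left. From about 1.2 it is well clear of the keyway.
- cover_knob (a point): Middle of the upright black round knob on the cover (14 mm diameter; it stands 36 mm tall on a 4 mm plate, top 122 mm above the table; this point is 18 mm below its top). It is 58 mm from the pivot axis. The plate under the knob is a disc of 54 mm diameter, its top 86 mm above the table.
- cover_pivot (a point): On the cover's vertical pivot axis, at the same height as cover_knob, 58 mm to the console's left (+y) of the keyway's centre. The top of the pivot boss (24 mm diameter) is 88 mm above the table.
- rack: Plywood key rack, fixed, 70 (x) by 225 (y) by 50 mm high; origin at the centre of its underside. Three slots along y (-72, 0, 72 mm), sized like the keyway, each with one upright key whose flat handle lies along rack x. Which key stands where varies. The rack is on the side away from the console, turned up to 0.4 rad.
- t_key: The laser key: loose, 60 g, black T handle with a 60 mm wide crossbar. Origin: middle of the collar's underside, which rests on the rack (50 mm above the table), later on the rotor; z up, x along the handle's width, y through its thickness. Below: steel blade 16 (x) by 5 by 32 mm. Above: collar 30 by 14 mm, 6 high; stem 22 by 10 mm, 5 to 41; crossbar 60 by 10 mm, 39 to 57. Grip across the 10 mm.
- round_key: Bystander: a key with the same blade, collar and stem and a disc handle of 40 mm diameter, 10 mm thick, top 60 mm above its origin (the collar's underside). Leave it in the rack.
- plain_key: Bystander: a key with the same blade, collar and stem and a plain rectangular handle 32 mm wide, 10 mm thick, top 48 mm above its origin (the collar's underside). Leave it in the rack.
- binoc_stand: Bystander: black binocular standing on the console's rubber stand (its foot 76 mm above the table), about 113 mm behind the keyway. Loose, about 0.6 kg, 122 mm (its y) by 54 mm (its x) by 140 mm tall; origin at the centre of its underside.
- binoc_mid: Bystander: olive binocular standing on the table between console and rack. Loose, about 0.6 kg, 122 mm (its y) by 54 mm (its x) by 140 mm tall; origin at the centre of its underside.
There are look-alikes about, which are no part of the job. What is shaped like the t_key but red is not meant.

How it is judged:
By the outcome, as a careful person would: the job done as asked, in the order asked, and still so for the second after the job is handed in, with the robot touching nothing.
It also fails if it takes over 69 s, if anything falls off the work surface, if the arm or the gripper's body presses on something with over 40 N, if the wrist force passes 120 N, or if a joint passes its speed limit or range.

### The arm

A 6-joint arm with a two-finger parallel gripper is mounted at the origin on the work surface. World frame = base frame: x ahead of the robot, y to its left, z up, the work surface at z = 0. Lengths are in m, angles in rad, forces in N, time in s.
With the tool pointing down it reaches from about 0.35 to 1 m from the base axis. Payload 7.1 kg.
Tool frame: the origin (TCP) lies between the finger pads; the fingertips stand 11 mm ahead of it and the grasp point (between the pads) lies 8 mm behind it; z points along the fingers, y is the direction in which the jaws open and shut (so a half turn about z gives the same grasp; the last joint's range is limited). The gripper opens to 85 mm and grips with 20 to 120 N. Pads are 22 mm wide; open, the fingers measure 114 mm over their backs; the gripper's body (76 mm by 85 mm) begins 54 mm behind the grasp point. The pads swing forward as they close: fully open they stand 13 mm farther back than shut.
Start: joints at [1.084, 0.423, 1.63, -0, 1.089, -0.019], TCP at [0.282, 0.558, 0.242] pointing down, gripper open.
Joint ranges: [-3, 3], [-0.9, 2.11], [0.09, 2.58], [-1.31, 4.45], [0.11, 2.69], [-2.54, 2.54]. Speed limits (rad/s): [2.39, 2.39, 3.01, 3.14, 3.14, 3.14].

### API

Orientations are given as a rotation vector (axis times angle).
In Python, from plant import sensors, snapshot, ticket gives the robot as it stands.
- The arm moves only by the tool drive_tool, never from a script. Its argument "plan" is a list of rows, each an object with "offset": the shift along the tool's x, y, z in m, a list of three; "twist": the turn about the tool's z in rad; "fingers": the opening, from 0 (shut) to 1 (fully open). In form: [{"offset": [tx, ty, tz], "twist": twist, "fingers": fingers}, ...]. A call has 1 to 5 rows; each row shifts and turns the commanded pose from where the row before left it, along the tool's axes as they then stand; what a row does not reach is not made up. A row lasts 1/8 s, in which the tool goes at most 62.5 mm and 10.7 degrees, less where a joint would pass 70% of its speed; a pose out of reach is approached as far as the arm can. A call with a gripper value outside its range is refused whole. The fingers move at their own pace and stop on an object; "squeeze" is the grip in N (left out, the last holds). Time passes only in rows, so rows that do not move let the fingers close. It gives the time, the measured TCP pose, the force and the opening at its end, in the units of the state.
- sensors.get_obs(): the state, without advancing time (a new reading comes with each control period).
- snapshot(name): name is "scene" or "side" or "wrist"; returns a dict with "pixels" (420x560x3 uint8, blue, green, red), "K" (3x3 intrinsics, pixels), "rvec" (rotation vector, rad) and "tvec" (3), from world to camera coordinates, as OpenCV has them; the wrist camera has in their place "mount" (4x4, takes a point from camera to tool coordinates, whose origin is the TCP and whose axes are the flange's). Camera axes: x right, y down, z forward; pixel columns grow to the right and rows downward; lengths in m; the calibration is good to about 2 mm. A picture is of the moment at which its call begins: read the wrist's pose just before it. There is no depth.
- ticket.finish_job(): hands the job in, once; it reports no verdict.
The state is a dict: "time_s": time; "joint_pos": joint angles; "joint_velocities": joint speeds; "tau": joint torques, N m; "position": TCP position; "orientation": TCP orientation; "wrist_force": force on the tool from outside, world axes, zero at the start; "torque": the same for the moment, N m; "width": finger opening in m.
Only numpy, scipy, OpenCV 4.12 (cv2) and the standard library are available. Lean on these libraries where they do the work, as an engineer would, in place of code of your own. Each camera call takes 0.05 s, during which the arm holds its last target.

## Working session

There is one attempt and no reset: what is moved stays moved. The work goes in short steps, Python scripts to look and compute and a tool call to move; the robot and the scene stay as the last step left them, time stands still between calls to the robot, and variables do not carry over. Pictures are saved under pics/ and viewed, and the job is handed in when it is done.

Besides the shell and the picture viewer there is one more tool, called after "Emit:" as a command line: name --argument value ..., lists and objects as JSON in quotes. drive_tool: Moves the arm, as the interface text tells. Its arguments: {"type":"object","properties":{"plan":{"type":"array","items":{"type":"object","properties":{"offset":{"type":"array","items":{"type":"number"}},"twist":{"type":"number"},"fingers":{"type":"number"}}}},"squeeze":{"type":"number"}},"required":["plan"]}

```bash
ls; mkdir -p pics; python3 - <<'E'
from plant import sensors, snapshot
import cv2
o=sensors.get_obs(); print(o)
for n in ["scene","side","wrist"]:
    s=snapshot(n); cv2.imwrite(f"pics/{n}0.png",s["pixels"]); print(n,{k:v for k,v in s.items() if k!="pixels"})
E
```

```text
pics
{'time_s': 0.0, 'joint_pos': array([ 1.08401359e+00,  4.23864445e-01,  1.63068674e+00,  4.97065220e-06,
        1.08858632e+00, -1.89970899e-02]), 'joint_velocities': array([ 0.00218266,  0.00029394,  0.0006476 , -0.0007126 , -0.0012459 ,
       -0.00147519]), 'tau': array([ 8.54517129e-04, -5.57388175e+01, -2.81736159e+01,  4.25534722e-05,
        7.42445147e-03,  1.56929595e-06]), 'position': array([0.2815479 , 0.55740434, 0.24153222]), 'orientation': array([-7.28027418e-01, -3.05567009e+00,  2.34743738e-03]), 'wrist_force': array([-0.3808911 ,  0.61360554, -0.22770167]), 'torque': array([ 0.00086971,  0.03128597, -0.00188995]), 'width': 0.08564768955969206}
scene {'K': array([[434.51540866,   0.        , 278.30113701],
       [  0.        , 434.51540866, 211.42619606],
       [  0.        ,   0.        ,   1.        ]]), 'rvec': array([ 2.04899454,  0.71215605, -0.41961736]), 'tvec': array([-0.42893447, -0.09606765,  1.24733705])}
side {'K': array([[500.55096791,   0.        , 281.2693298 ],
       [  0.        , 500.55096791, 208.35383353],
       [  0.        ,   0.        ,   1.        ]]), 'rvec': array([ 2.43057217, -0.05560731,  0.03355525]), 'tvec': array([-0.57142471,  0.059009  ,  1.24678512])}
wrist {'K': array([[323.95034551,   0.        , 280.9192154 ],
       [  0.        , 323.95034551, 210.59788429],
       [  0.        ,   0.        ,   1.        ]]), 'mount': array([[ 4.91676276e-05, -9.54623048e-01, -2.97816780e-01,
         7.54217707e-02],
       [ 9.99999925e-01,  1.61029884e-04, -3.51072276e-04,
         9.61584227e-04],
       [ 3.83099088e-04, -2.97816740e-01,  9.54622984e-01,
        -1.30241269e-01],
       [ 0.00000000e+00,  0.00000000e+00,  0.00000000e+00,
         1.00000000e+00]])}
```

View pics/scene0.png

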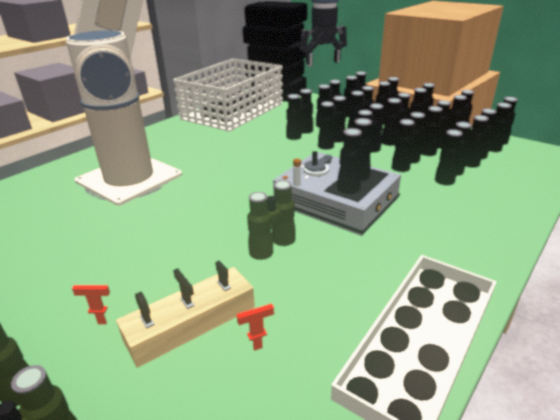

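View pics/side0.png

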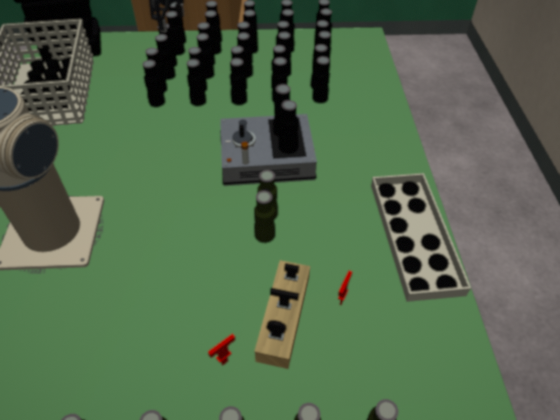

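View pics/wrist0.png

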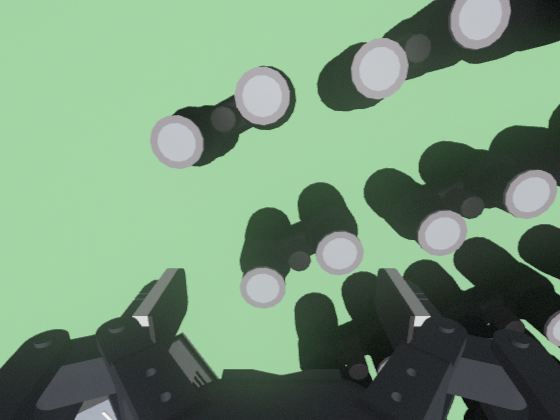

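The console, with its ring and knob, is at about (315,165) in scene and (243,135) in side. The rack's keys are at scene (145,305), (185,285), (222,272). I'll enlarge both areas.

```bash
cat > h.py <<'E'
import numpy as np, cv2
from plant import sensors, snapshot
from scipy.spatial.transform import Rotation as R
def cam(name):
    o=sensors.get_obs(); s=snapshot(name); K=s["K"]
    if name=="wrist":
        T=np.eye(4); T[:3,:3]=R.from_rotvec(o["orientation"]).as_matrix(); T[:3,3]=o["position"]
        M=T@np.array(s["mount"]); Rw=M[:3,:3].T; t=-Rw@M[:3,3]
    else: Rw=R.from_rotvec(s["rvec"]).as_matrix(); t=np.array(s["tvec"])
    return s["pixels"],(K,Rw,t)
def ray(c,p):
    K,Rw,t=c; d=Rw.T@np.linalg.solve(K,np.array([p[0],p[1],1.])); return -Rw.T@t,d/np.linalg.norm(d)
def onz(c,p,z):
    o,d=ray(c,p); return o+d*(z-o[2])/d[2]
def proj(c,X):
    K,Rw,t=c; q=(Rw@np.asarray(X,float).reshape(-1,3).T).T+t; q=q@K.T; return q[:,:2]/q[:,2:]
def tri(c1,p1,c2,p2):
    o1,d1=ray(c1,p1);o2,d2=ray(c2,p2)
    s=np.linalg.lstsq(np.c_[d1,-d2],o2-o1,rcond=None)[0]
    a,b=o1+s[0]*d1,o2+s[1]*d2; return (a+b)/2,np.linalg.norm(a-b)
def crop(im,x0,y0,x1,y1,f,name):
    cv2.imwrite("pics/"+name,cv2.resize(im[y0:y1,x0:x1],None,fx=f,fy=f,interpolation=cv2.INTER_CUBIC))
E
python3 - <<'E'
from h import *
a=cv2.imread("pics/scene0.png");b=cv2.imread("pics/side0.png")
crop(a,100,240,280,370,4,"c1.png");crop(b,240,250,330,370,5,"c2.png")
crop(a,265,135,405,240,5,"c3.png");crop(b,210,90,330,190,5,"c4.png")
E
```

```text
(no output)
```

View pics/c1.png

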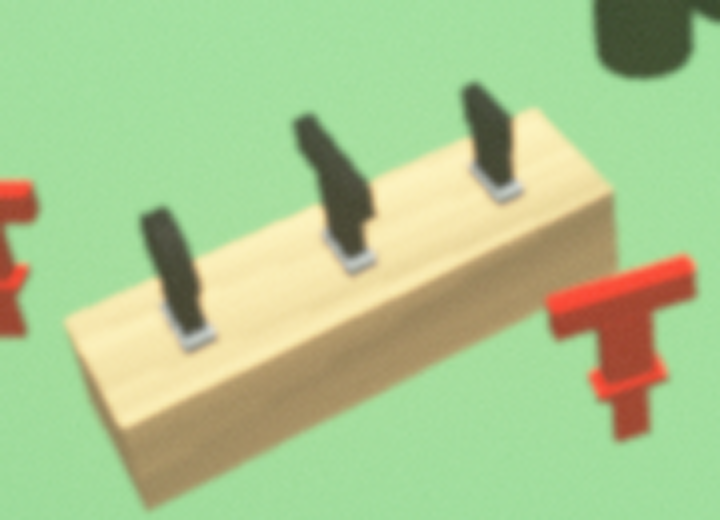

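View pics/c2.png

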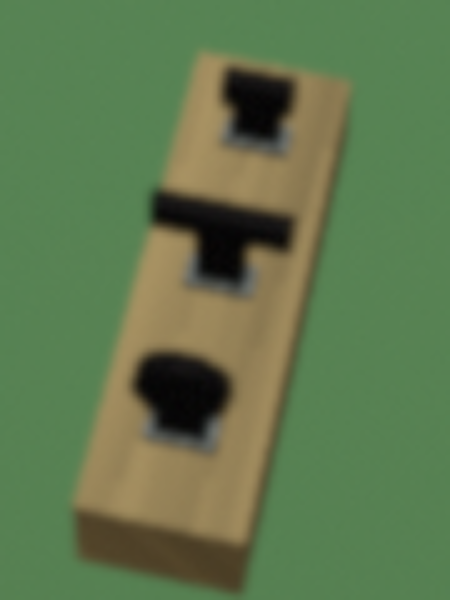

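View pics/c3.png

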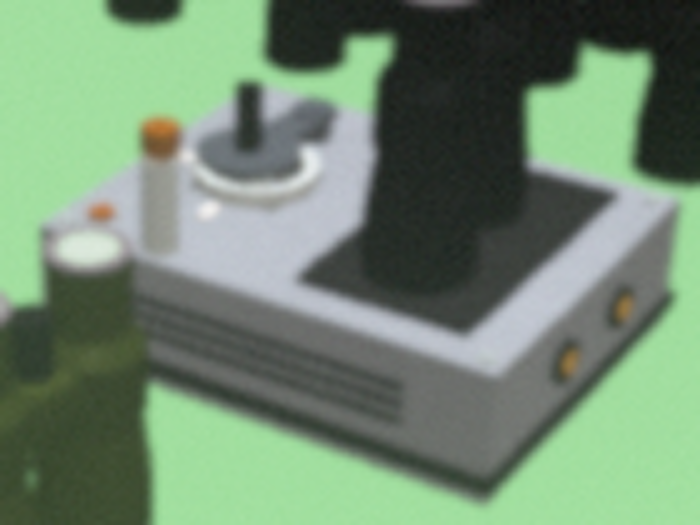

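View pics/c4.png

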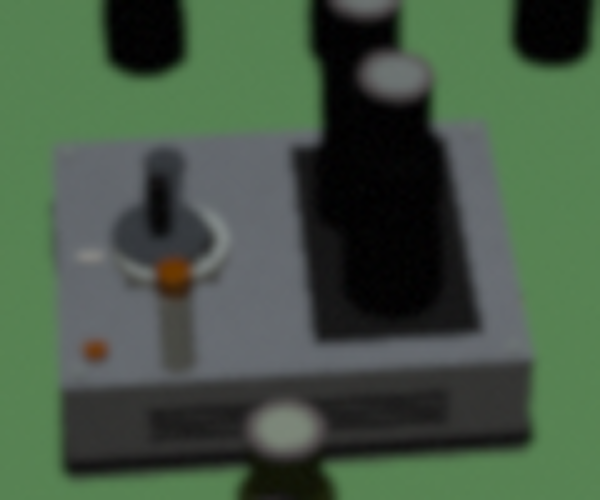

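Which key: the three candidates are all black and stand in the rack, seen in side at (291,271), (284,293) and (276,329). They are the plain 32 mm handle, the wide T crossbar and the disc. The middle one is the t_key. The two red T keys, at scene (95,300) and (257,325), are look-alikes lying on the table. Next I'll measure.

```bash
python3 - <<'E'
from h import *
np.set_printoptions(precision=4,suppress=True)
_,a=cam("scene");_,b=cam("side")
S=lambda u,v:(210+u/5,90+v/5); G=lambda u,v:(240+u/5,250+v/5)
C=lambda u,v:(265+u/5,135+v/5); Q=lambda u,v:(100+u/4,240+v/4)
print("console top corners side");
for p in [(55,147),(487,125),(530,358),(65,385)]: print(onz(b,S(*p),.07))
print("scene corners")
for p in [(490,375),(678,205),(45,230)]: print(onz(a,C(*p),.07))
print("rack top side")
for p in [(203,52),(350,80),(247,545),(77,510)]: print(onz(b,G(*p),.05))
print("rack top scene")
for p in [(65,322),(122,430),(612,190),(535,108)]: print(onz(a,Q(*p),.05))
print("bar ends side z=.107",onz(b,G(152,190),.107),onz(b,G(295,214),.107))
print("bar mid scene",onz(a,Q(337,150),.107))
print("knob top tri",tri(a,C(249,86),b,S(158,176)), onz(a,C(249,86),.122))
print("pivot top",onz(b,S(165,155),.088),onz(a,C(320,107),.088))
print("ring scene/side",onz(a,C(258,168),.08),onz(b,S(172,240),.08))
print("binoc mid")
print("post top",tri(a,C(160,125),b,S(174,268)))
E
```

```text
console top corners side
[0.4158 0.3357 0.07  ]
[0.6641 0.3461 0.07  ]
[0.6707 0.1527 0.07  ]
[0.4266 0.1422 0.07  ]
scene corners
[0.669  0.1516 0.07  ]
[0.6643 0.3443 0.07  ]
[0.4295 0.1373 0.07  ]
rack top side
[ 0.563  -0.1444  0.05  ]
[ 0.6285 -0.1625  0.05  ]
[ 0.569  -0.3796  0.05  ]
[ 0.5025 -0.362   0.05  ]
rack top scene
[ 0.5019 -0.3604  0.05  ]
[ 0.5682 -0.379   0.05  ]
[ 0.6279 -0.1632  0.05  ]
[ 0.5609 -0.1432  0.05  ]
bar ends side z=.107 [ 0.5365 -0.2513  0.107 ] [ 0.5941 -0.2651  0.107 ]
bar mid scene [ 0.5658 -0.2592  0.107 ]
knob top tri (array([0.4769, 0.2432, 0.122 ]), np.float64(0.0031554971603341407)) [0.4778 0.2402 0.122 ]
pivot top [0.4794 0.3043 0.088 ] [0.481  0.3015 0.088 ]
ring scene/side [0.4861 0.2379 0.08  ] [0.4828 0.242  0.08  ]
binoc mid
post top (array([0.4862, 0.1559, 0.1363]), np.float64(0.0007794333171294662))
```

```bash
cat >> h.py <<'E'
def pose():
    o=sensors.get_obs(); M=R.from_rotvec(o["orientation"]).as_matrix(); return o,np.array(o["position"]),M,np.arctan2(M[1,1],M[0,1])
def go(p,yaw,n,start=None):
    """rows from current (or start=(p,yaw)) to p,yaw(tool y); shift in axes before the row's turn"""
    if start is None: _,p0,_,y0=pose()
    else: p0,y0=start
    p0=np.array(p0,float);dy=(yaw-y0+np.pi)%(2*np.pi)-np.pi; tw=-dy/n; y=y0; st=(np.array(p)-p0)/n
    for i in range(n):
        ty=np.array([np.cos(y),np.sin(y),0]); tx=np.array([-np.sin(y),np.cos(y),0])
        print("row",i,np.round([st@tx,st@ty,-st[2]],4),"tw",round(tw,4)); y-=tw
E
python3 - <<'E'
from h import *
o,p,M,y=pose();print(p,y,M[:,2])
go([.477,.243,.26],-.05,8)
E
```

```text
[0.2816808  0.55767297 0.24196186] 1.103021759839955 [-3.29428294e-04 -5.90353079e-04 -9.99999771e-01]
row 0 [-0.0395 -0.0241 -0.0023] tw 0.1441
row 1 [-0.0426 -0.0182 -0.0023] tw 0.1441
row 2 [-0.0447 -0.0119 -0.0023] tw 0.1441
row 3 [-0.046  -0.0053 -0.0023] tw 0.1441
row 4 [-0.0463  0.0013 -0.0023] tw 0.1441
row 5 [-0.0456  0.008  -0.0023] tw 0.1441
row 6 [-0.044   0.0144 -0.0023] tw 0.1441
row 7 [-0.0415  0.0206 -0.0023] tw 0.1441
```

Emit:
drive_tool --plan '[{"offset": [-0.04, -0.024, -0.01], "twist": 0.144, "fingers": 0.4}, {"offset": [-0.043, -0.018, -0.008], "twist": 0.144, "fingers": 0.4}, {"offset": [-0.045, -0.012, 0], "twist": 0.144, "fingers": 0.4}, {"offset": [-0.046, -0.005, 0], "twist": 0.144, "fingers": 0.4}, {"offset": [-0.046, 0.001, 0], "twist": 0.144, "fingers": 0.4}]'

```text
time_s: 0.88
position: [0.4054, 0.3597, 0.2604]
orientation: [1.764, 2.599, 0.0]
wrist_force: [-1.0, 0.0, -0.4]
width: 0.034
```

Emit:
drive_tool --plan '[{"offset": [-0.046, 0.008, 0], "twist": 0.144, "fingers": 0.4}, {"offset": [-0.044, 0.014, 0], "twist": 0.144, "fingers": 0.4}, {"offset": [-0.041, 0.02, 0], "twist": 0.144, "fingers": 0.4}, {"offset": [0, 0, 0], "twist": 0, "fingers": 0.4}]'

```text
time_s: 1.38
position: [0.4784, 0.2407, 0.2603]
orientation: [2.28, 2.161, -0.0]
wrist_force: [-0.3, -0.5, -0.1]
width: 0.0346
```

```bash
python3 - <<'E'
from h import *
np.set_printoptions(precision=4,suppress=True)
o,p,M,y=pose();print(o["time_s"],p,y,o["width"])
im,c=cam("wrist"); cv2.imwrite("pics/w1.png",im)
for n,X in dict(knobtop=[.477,.243,.122],pivot=[.480,.2996,.088],key=[.4824,.2416,.08],post=[.486,.156,.136]).items(): print(n,proj(c,X))
E
```

```text
1.375 [0.4784 0.2407 0.2603] -0.05382055060985685 0.034559993937561824
knobtop [[277.9974 200.0924]]
pivot [[278.0796 129.8801]]
key [[283.8969 189.7775]]
post [[293.3455 297.0133]]
```

View pics/w1.png

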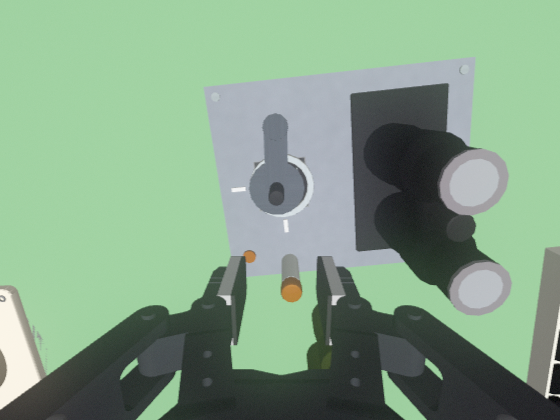

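Emit:
drive_tool --plan '[{"offset": [0.002, -0.001, 0.05], "twist": 0, "fingers": 0.4}, {"offset": [0, 0, 0.05], "twist": 0, "fingers": 0.4}, {"offset": [0, 0, 0.03], "twist": 0, "fingers": 0.4}, {"offset": [0, 0, 0.024], "twist": 0, "fingers": 0.4}]'

```text
time_s: 1.92
position: [0.4752, 0.2459, 0.1048]
orientation: [-2.272, -2.169, 0.002]
wrist_force: [0.4, 0.1, 0.8]
width: 0.0341
```

```bash
python3 - <<'E'
from h import *
o,p,M,y=pose();print(p,y,o["wrist_force"])
im,c=cam("wrist"); cv2.imwrite("pics/w2.png",im)
# arc about pivot
P=np.array([.480,.2996]);r=.058
a0=-np.pi/2+.042-.095
n=10; tot=1.70
pp,yy=np.array([p[0],p[1]]),y
for i in range(1,n+1):
    a=a0-tot*i/n
    q=P+r*np.array([np.cos(a),np.sin(a)]); s=q-pp
    print(np.round([s@[-np.sin(yy),np.cos(yy)],s@[np.cos(yy),np.sin(yy)]],4),"tw",tot/n,q); pp=q;yy-=tot/n
E
```

```text
[0.47515377 0.24587174 0.10481253] -0.04653958513414411 [0.35516038 0.08026187 0.82420325]
[-0.0032 -0.0078] tw 0.16999999999999998 [0.46717293 0.24303617]
[ 0.0009 -0.0098] tw 0.16999999999999998 [0.45778824 0.24602167]
[ 0.0009 -0.0098] tw 0.16999999999999998 [0.44904392 0.25055185]
[ 0.0009 -0.0098] tw 0.16999999999999998 [0.44119208 0.25649611]
[ 0.0009 -0.0098] tw 0.16999999999999998 [0.43445908 0.26368308]
[ 0.0009 -0.0098] tw 0.16999999999999998 [0.42903906 0.27190555]
[ 0.0009 -0.0098] tw 0.16999999999999998 [0.42508826 0.28092647]
[ 0.0009 -0.0098] tw 0.16999999999999998 [0.42272059 0.29048575]
[ 0.0009 -0.0098] tw 0.16999999999999998 [0.42200432 0.3003078 ]
[ 0.0009 -0.0098] tw 0.16999999999999998 [0.42296009 0.31010944]
```

View pics/w2.png

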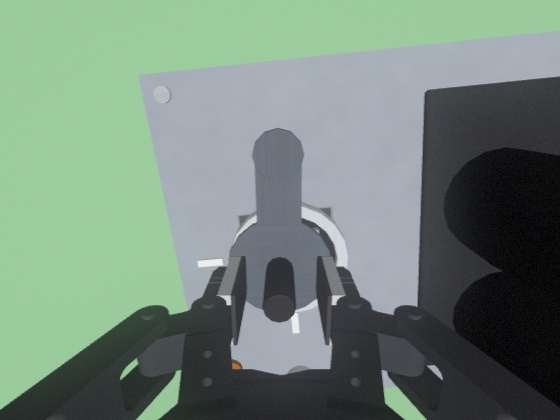

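The knob, at about (280,300), sits between the pads. Next I sweep it along the arc.

Emit:
drive_tool --plan '[{"offset": [-0.003, -0.008, 0], "twist": 0.17, "fingers": 0.4}, {"offset": [0.001, -0.01, 0], "twist": 0.17, "fingers": 0.4}, {"offset": [0.001, -0.01, 0], "twist": 0.17, "fingers": 0.4}, {"offset": [0.001, -0.01, 0], "twist": 0.17, "fingers": 0.4}, {"offset": [0.001, -0.01, 0], "twist": 0.17, "fingers": 0.4}]'

```text
time_s: 2.6
position: [0.4341, 0.2644, 0.1068]
orientation: [2.968, 1.03, -0.001]
wrist_force: [-0.2, -2.4, 0.0]
width: 0.0341
```

```bash
python3 - <<'E'
from h import *
o,p,M,y=pose();print(p,y,M[:,2],o["wrist_force"])
P=np.array([.480,.2996]);r=.058
a0=-np.pi/2+.042-.095
tot=1.75;n=5;d=p[:2]-P;print("r",np.hypot(*d),"ang",a0-np.arctan2(d[1],d[0])%(-2*np.pi), a0-np.arctan2(d[1],d[0]))
pp,yy=np.array([p[0],p[1]]),y
for i in range(1,n+1):
    a=a0-.85-(tot-.85)*i/n
    q=P+r*np.array([np.cos(a),np.sin(a)]); s=q-pp
    print(np.round([s@[-np.sin(yy),np.cos(yy)],s@[np.cos(yy),np.sin(yy)]],4),"tw",.17,q); pp=q;yy-=.17
E
```

```text
[0.43407449 0.26437642 0.10679619] -0.9025804745818883 [-4.45964578e-04 -5.49749478e-04 -9.99999749e-01] [-0.19073117 -2.36409513  0.04096159]
r 0.057877915139233446 ang 0.8635214059567375 0.8635214059567375
[ 0.0008 -0.0096] tw 0.17 [0.42876467 0.27241654]
[ 0.001  -0.0104] tw 0.17 [0.4247258  0.28202836]
[ 0.0011 -0.0104] tw 0.17 [0.42247298 0.29220797]
[ 0.0013 -0.0104] tw 0.17 [0.42207901 0.30262644]
[ 0.0014 -0.0103] tw 0.17 [0.42355662 0.31294711]
```

Emit:
drive_tool --plan '[{"offset": [0.001, -0.01, 0], "twist": 0.17, "fingers": 0.4}, {"offset": [0.001, -0.01, 0], "twist": 0.17, "fingers": 0.4}, {"offset": [0.001, -0.01, 0], "twist": 0.17, "fingers": 0.4}, {"offset": [0.001, -0.01, 0], "twist": 0.17, "fingers": 0.4}, {"offset": [0.001, -0.01, 0], "twist": 0.17, "fingers": 0.4}]'

```text
time_s: 3.22
position: [0.4224, 0.3119, 0.1066]
orientation: [3.128, -0.285, -0.002]
wrist_force: [-1.2, -1.6, 0.1]
width: 0.0341
```

```bash
python3 - <<'E'
from h import *
o,p,M,y=pose();print(p,y,o["wrist_force"],o["joint_pos"])
im,c=cam("side"); crop(im,190,80,330,190,5,"s2.png")
E
```

```text
[0.42238577 0.31192341 0.10662014] -1.752519917475247 [-1.22114213 -1.60314269  0.0891483 ] [6.13358701e-01 4.83645923e-01 1.93277768e+00 1.72722541e-04
 7.26966918e-01 2.36575026e+00]
```

View pics/s2.png

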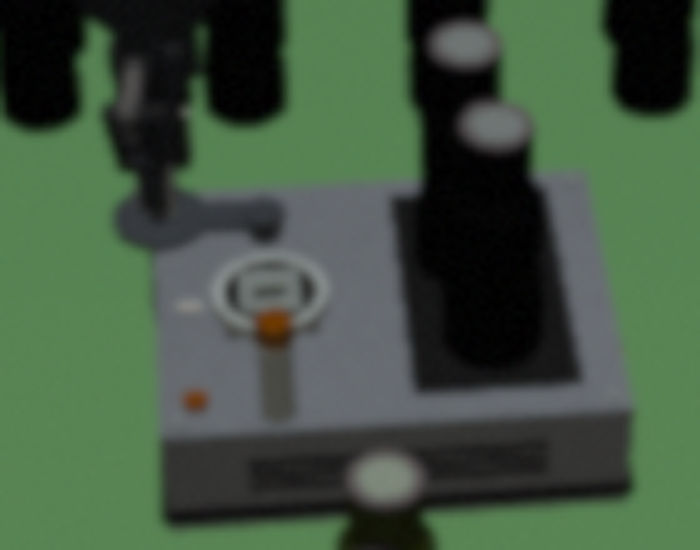

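Slot runs along console x, the cover is at about 1.6 rad, and the rotor is uncovered at side (244,138). I'll rise and move over the keyway for a precise wrist view.

Emit:
drive_tool --plan '[{"offset": [0, 0, -0.05], "twist": 0, "fingers": 0.4}, {"offset": [0, 0, -0.05], "twist": 0, "fingers": 0.4}, {"offset": [0, 0, -0.05], "twist": -0.18, "fingers": 0.4}, {"offset": [0, 0, 0], "twist": -0.18, "fingers": 0.4}]'

```text
time_s: 3.78
position: [0.4254, 0.3133, 0.2613]
orientation: [-3.122, -0.301, -0.012]
wrist_force: [-0.7, -0.7, -1.1]
width: 0.0342
```

```bash
python3 - <<'E'
from h import *
o,p,M,y=pose();print(p,y)
go([.482,.242,.256],y+.72,4)
E
```

```text
[0.42538247 0.31334725 0.26133936] -1.3784651348360981
row 0 [0.0105 0.0202 0.0013] tw -0.18
row 1 [0.0067 0.0218 0.0013] tw -0.18
row 2 [0.0027 0.0226 0.0013] tw -0.18
row 3 [-0.0014  0.0227  0.0013] tw -0.18
```

Emit:
drive_tool --plan '[{"offset": [0.01, 0.02, 0], "twist": -0.18, "fingers": 0.6}, {"offset": [0.007, 0.022, 0], "twist": -0.18, "fingers": 0.6}, {"offset": [0.003, 0.023, 0], "twist": -0.18, "fingers": 0.6}, {"offset": [-0.001, 0.023, 0], "twist": -0.18, "fingers": 0.6}, {"offset": [0, 0, 0], "twist": 0, "fingers": 0.6}]'

```text
time_s: 4.4
position: [0.4808, 0.239, 0.2568]
orientation: [-2.827, -1.37, -0.001]
wrist_force: [0.4, -0.1, 0.5]
width: 0.0515
```

Emit:
drive_tool --plan '[{"offset": [0, 0, 0], "twist": 0, "fingers": 0.6}]'

```text
time_s: 4.53
position: [0.4799, 0.2398, 0.2566]
orientation: [-2.828, -1.367, -0.0]
wrist_force: [0.3, -0.1, -0.1]
width: 0.0512
```

```bash
python3 - <<'E'
from h import *
np.set_printoptions(precision=4,suppress=True)
o,p,M,y=pose();print(p,y,o["joint_velocities"])
im,c=cam("wrist"); cv2.imwrite("pics/w3.png",im)
np.savez("w3.npz",K=c[0],R=c[1],t=c[2])
u=proj(c,[.4824,.2416,.08])[0];print(u)
x,yy=int(u[0]),int(u[1]); crop(im,x-50,yy-40,x+50,yy+40,7,"w3c.png"); print(x-50,yy-40)
E
```

```text
[0.4799 0.2398 0.2566] -0.6703364338187834 [ 0.0093  0.0014  0.0017 -0.0001 -0.0007 -0.0039]
[281.3224 189.4312]
231 149
```

View pics/w3.png

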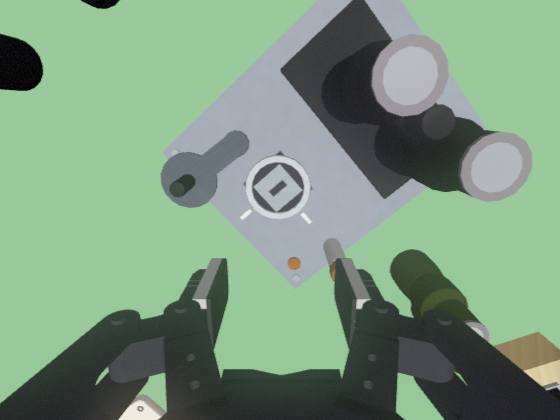

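View pics/w3c.png

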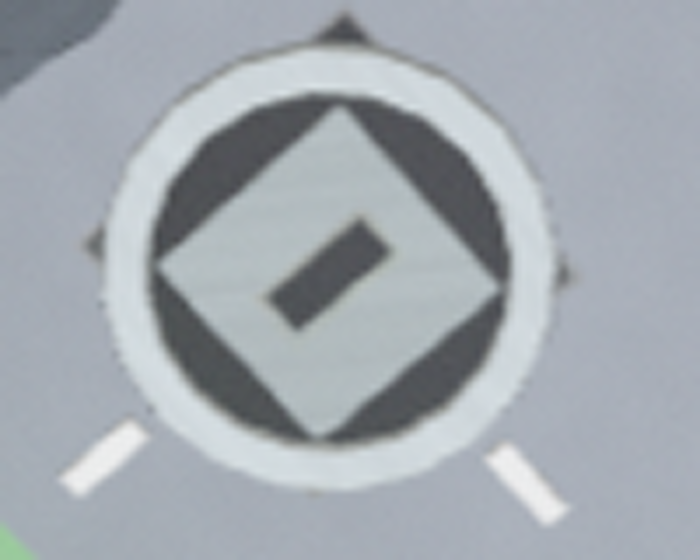

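The wrist view shows the open keyway at about (278,188), its slot running toward the white mark at the front, and the cover lying off to the left. I'll measure the slot and rotor.

```bash
python3 - <<'E'
from h import *
np.set_printoptions(precision=4,suppress=True)
d=np.load("w3.npz");c=(d["K"],d["R"],d["t"])
im=cv2.imread("pics/w3.png");g=cv2.cvtColor(im,cv2.COLOR_BGR2GRAY)
f=8;big=cv2.resize(g[149:229,231:331],None,fx=f,fy=f,interpolation=cv2.INTER_CUBIC)
_,th=cv2.threshold(big,130,255,cv2.THRESH_BINARY_INV)
cs,_=cv2.findContours(th,cv2.RETR_LIST,cv2.CHAIN_APPROX_NONE)
for k in cs:
    A=cv2.contourArea(k)/f/f
    if A<40 : continue
    w=np.array([onz(c,((q[0]+.5)/f-.5+231,(q[1]+.5)/f-.5+149),.08)[:2] for q in k[:,0]],np.float32)
    r=cv2.minAreaRect((w*1000).astype(np.float32)); print(round(A),"rect",r,cv2.contourArea(w*1000),"n",w.mean(0))
C=lambda u,v:(231+u/7,149+v/7)
cor=np.array([onz(c,C(*q),.08)[:2] for q in [(340,107),(500,288),(318,438),(158,265)]]);print(cor.mean(0),np.linalg.norm(np.diff(cor,axis=0),axis=1))
e=cor[0]-cor[3];print("yaw",np.arctan2(*(cor[1]-cor[0])[::-1]),np.arctan2(*(cor[2]-cor[3])[::-1]),np.arctan2(*e[::-1]))
E
```

```text
116 rect ((480.4934387207031, 245.1550750732422), (17.489490509033203, 6.80914306640625), 2.693896770477295) 111.96836312767118 n [0.4806 0.2452]
777 rect ((480.68011474609375, 245.25222778320312), (49.48448944091797, 49.66909408569336), 47.98887252807617) 747.852183258161 n [0.4808 0.2454]
126 rect ((471.52947998046875, 292.3411865234375), (12.527571678161621, 16.140954971313477), 51.59356689453125) 110.5324896457605 n [0.4713 0.2951]
[0.4805 0.2443] [0.0336 0.0335 0.0334]
yaw -1.519262478711554 -1.5205599658508009 0.0454341184472398
```

Wrist gives the keyway at (0.4806, 0.2450) with yaw 0.045; the fixed cameras gave (0.4824, 0.2416). To find the wrist camera's bias, I'll view it again from another yaw, a turn that is needed anyway.

Emit:
drive_tool --plan '[{"offset": [0, 0, 0], "twist": -0.18, "fingers": 0.6}, {"offset": [0, 0, 0], "twist": -0.18, "fingers": 0.6}, {"offset": [0, 0, 0], "twist": -0.18, "fingers": 0.6}, {"offset": [0, 0, 0], "twist": -0.18, "fingers": 0.6}, {"offset": [0, 0, 0], "twist": -0.18, "fingers": 0.6}]'

```text
time_s: 5.2
position: [0.4798, 0.2401, 0.2564]
orientation: [-1.943, -2.468, 0.0]
wrist_force: [0.1, -0.2, 0.2]
width: 0.0513
```

Emit:
drive_tool --plan '[{"offset": [0, 0, 0], "twist": -0.18, "fingers": 0.6}, {"offset": [0, 0, 0], "twist": -0.18, "fingers": 0.6}, {"offset": [0, 0, 0], "twist": -0.18, "fingers": 0.6}, {"offset": [0, 0, 0], "twist": -0.18, "fingers": 0.6}, {"offset": [0, 0, 0], "twist": -0.18, "fingers": 0.6}]'

```text
time_s: 5.82
position: [0.4798, 0.2401, 0.2564]
orientation: [-0.676, -3.068, -0.0]
wrist_force: [0.3, 0.4, 0.5]
width: 0.0512
```

Emit:
drive_tool --plan '[{"offset": [0, 0, 0], "twist": -0.18, "fingers": 0.6}, {"offset": [0, 0, 0], "twist": -0.18, "fingers": 0.6}, {"offset": [0, 0, 0], "twist": -0.12, "fingers": 0.6}, {"offset": [0, 0, 0], "twist": 0, "fingers": 0.6}, {"offset": [0, 0, 0], "twist": 0, "fingers": 0.6}]'

```text
time_s: 6.45
position: [0.4801, 0.2397, 0.2564]
orientation: [0.06, -3.141, -0.0]
wrist_force: [-1.1, 0.6, -0.3]
width: 0.0514
```

```bash
cat >> h.py <<'E'
def slot(im,c,u,z=.08,lo=40,hi=260):
    g=cv2.cvtColor(im,cv2.COLOR_BGR2GRAY);x0,y0=int(u[0])-50,int(u[1])-40
    f=8;big=cv2.resize(g[y0:y0+80,x0:x0+100],None,fx=f,fy=f,interpolation=cv2.INTER_CUBIC)
    _,th=cv2.threshold(big,130,255,cv2.THRESH_BINARY_INV)
    cs,_=cv2.findContours(th,cv2.RETR_LIST,cv2.CHAIN_APPROX_NONE)
    for k in cs:
        if cv2.contourArea(k)/f/f<40: continue
        w=np.array([onz(c,((q[0]+.5)/f-.5+x0,(q[1]+.5)/f-.5+y0),z)[:2] for q in k[:,0]])*1000
        A=cv2.contourArea(w.astype(np.float32))
        if lo<A<hi or 600<A<900: print(round(A),cv2.minAreaRect(w.astype(np.float32)))
    crop(im,x0,y0,x0+100,y0+80,7,"slot.png")
E
python3 - <<'E'
from h import *
np.set_printoptions(precision=4,suppress=True)
o,p,M,y=pose();print(o["time_s"],p,y,o["joint_velocities"],o["joint_pos"])
im,c=cam("wrist"); cv2.imwrite("pics/w4.png",im)
u=proj(c,[.4815,.2435,.08])[0];print(u); slot(im,c,u)
E
cp pics/slot.png pics/w4c.png
```

```text
6.45 [0.4801 0.2397 0.2564] 1.6089299408266156 [-0.0031 -0.0008 -0.0002 -0.0015 -0.0009 -0.0115] [ 0.4408  0.2766  1.8129  0.0001  1.052  -1.1682]
[284.3686 191.9576]
180 ((500.4044189453125, 245.71408081054688), (7.558266639709473, 33.849910736083984), 2.529172420501709)
114 ((479.246826171875, 244.543212890625), (17.714962005615234, 6.610278606414795), 2.607785940170288)
```

View pics/w4.png

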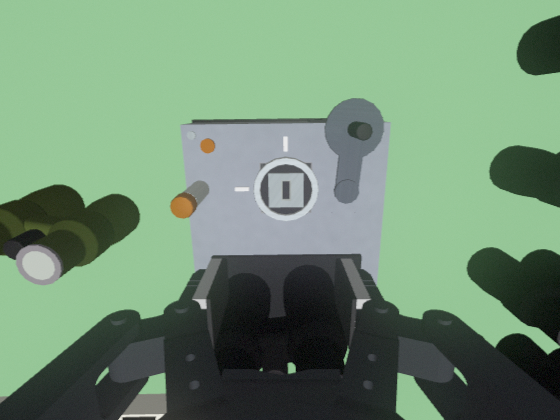

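```bash
python3 - <<'E'
import numpy as np
def T(y): return np.array([[-np.sin(y),np.cos(y)],[np.cos(y),np.sin(y)]]) # cols tool x,y
m1=np.array([480.5,245.15]);m2=np.array([479.25,244.54])
b=np.linalg.solve(T(-.670)-T(1.609),m1-m2);print("bias tool",b,"true",m1-T(-.67)@b,m2-T(1.609)@b)
E
```

```text
bias tool [0.76546362 0.01186441] true [480.01535824 244.55738066] [480.01535824 244.55738066]
```

Solving both views gives the keyway at (0.4800, 0.2446) with slot yaw 0.046, and a wrist bias of about 0.8 mm along tool x. Next, over to the rack.

```bash
python3 - <<'E'
from h import *
go([.565,-.262,.256],1.30,9)
E
```

```text
row 0 [-0.0073 -0.0561  0.    ] tw 0.0344
row 1 [-0.0092 -0.0558  0.    ] tw 0.0344
row 2 [-0.0111 -0.0554  0.    ] tw 0.0344
row 3 [-0.013 -0.055  0.   ] tw 0.0344
row 4 [-0.0149 -0.0545  0.    ] tw 0.0344
row 5 [-0.0168 -0.054   0.    ] tw 0.0344
row 6 [-0.0186 -0.0534  0.    ] tw 0.0344
row 7 [-0.0204 -0.0527  0.    ] tw 0.0344
row 8 [-0.0222 -0.052   0.    ] tw 0.0344
```

Emit:
drive_tool --plan '[{"offset": [-0.007, -0.056, 0], "twist": 0.034, "fingers": 0.6}, {"offset": [-0.009, -0.056, 0], "twist": 0.034, "fingers": 0.6}, {"offset": [-0.011, -0.055, 0], "twist": 0.034, "fingers": 0.6}, {"offset": [-0.013, -0.055, 0], "twist": 0.034, "fingers": 0.6}, {"offset": [-0.015, -0.055, 0], "twist": 0.034, "fingers": 0.6}]'

```text
time_s: 7.12
position: [0.5279, -0.0412, 0.2565]
orientation: [0.208, 3.134, 0.0]
wrist_force: [0.7, 0.1, -0.4]
width: 0.0511
```

Emit:
drive_tool --plan '[{"offset": [-0.017, -0.054, 0], "twist": 0.034, "fingers": 0.6}, {"offset": [-0.019, -0.053, 0], "twist": 0.034, "fingers": 0.6}, {"offset": [-0.02, -0.053, 0], "twist": 0.034, "fingers": 0.6}, {"offset": [-0.022, -0.052, 0], "twist": 0.034, "fingers": 0.6}, {"offset": [0, 0, 0], "twist": 0, "fingers": 0.6}]'

```text
time_s: 7.75
position: [0.5666, -0.2658, 0.2561]
orientation: [0.425, 3.112, -0.001]
wrist_force: [-0.1, 0.2, 0.4]
width: 0.0513
```

Emit:
drive_tool --plan '[{"offset": [0, 0, 0], "twist": 0, "fingers": 0.6}]'

```text
time_s: 7.88
position: [0.5659, -0.2619, 0.2559]
orientation: [-0.418, -3.113, -0.001]
wrist_force: [-0.0, 0.9, -0.0]
width: 0.0515
```

```bash
python3 - <<'E'
from h import *
np.set_printoptions(precision=4,suppress=True)
o,p,M,y=pose();print(o["time_s"],p,y,o["joint_velocities"],o["joint_pos"])
im,c=cam("wrist"); cv2.imwrite("pics/w5.png",im);np.savez("w5.npz",K=c[0],R=c[1],t=c[2])
u=proj(c,[.565,-.262,.107])[0];print(u)
x,yy=map(int,u);print(x-60,yy-50);crop(im,x-60,yy-50,x+60,yy+40,6,"w5c.png")
E
```

```text
7.875 [ 0.5659 -0.2619  0.2559] 1.303652184769152 [ 0.0241 -0.0141  0.0142 -0.0015  0.0005 -0.0051] [-0.4527  0.4071  1.6209  0.0004  1.1147 -1.7565]
[279.663  197.1703]
219 147
```

View pics/w5.png

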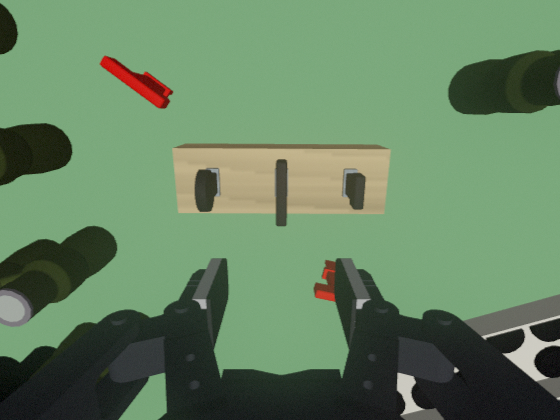

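View pics/w5c.png

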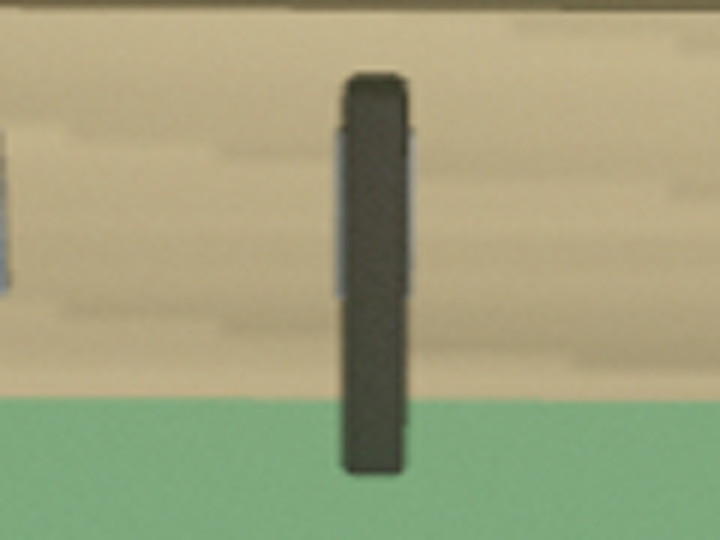

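The T key's bar spans x 276–287, y 160–225 in the wrist view. The disc key is at its left (206,188) and the plain key at its right (354,188), so it is the middle black one. I'll measure its top face.

```bash
python3 - <<'E'
from h import *
np.set_printoptions(precision=4,suppress=True)
d=np.load("w5.npz");c=(d["K"],d["R"],d["t"])
C=lambda u,v:(219+(u+.5)/6-.5,147+(v+.5)/6-.5)
q={k:onz(c,C(*k),.107) for k in [(345,97),(407,97),(343,473),(405,473)]}
for k in q: print(k,q[k])
v=np.array(list(q.values()))
a=(v[0]+v[1])/2;b=(v[2]+v[3])/2;print("len",np.linalg.norm(a-b),"w",np.linalg.norm(v[0]-v[1]),"mid",(a+b)/2,"yaw",np.arctan2(*(b-a)[:2][::-1]))
a=onz(c,C(376,73),.107-.018); print("alt far end at .089",a)
# collar ends z=.056 v 128..297
a=onz(c,C(376,128),.056);b=onz(c,C(376,297),.056);print("collar mid",(a+b)/2,np.linalg.norm(a-b))
# rack top corners
for p in [(175,148),(389,150),(384,213),(178,212)]: print(onz(c,p,.05))
yy=1.3036; m=.77e-3*np.array([-np.sin(yy),np.cos(yy)]);print("subtract bias",m)
E
```

```text
(345, 97) [ 0.5346 -0.2568  0.107 ]
(407, 97) [ 0.5369 -0.2482  0.107 ]
(343, 473) [ 0.5898 -0.2725  0.107 ]
(405, 473) [ 0.5923 -0.2634  0.107 ]
len 0.057444058093659774 w 0.00891696996997477 mid [ 0.5634 -0.2603  0.107 ] yaw -0.2721037534851037
alt far end at .089 [ 0.5349 -0.2523  0.089 ]
collar mid [ 0.5629 -0.2599  0.056 ] 0.02982908291239674
[ 0.501  -0.3559  0.05  ]
[ 0.5609 -0.1446  0.05  ]
[ 0.6267 -0.1613  0.05  ]
[ 0.5664 -0.3773  0.05  ]
subtract bias [-0.0007  0.0002]
```

```bash
python3 - <<'E'
from h import *
print(pose()[1]); go([.5637,-.2603,.088],1.299,4)
E
```

```text
[ 0.56599027 -0.26129979  0.2560232 ]
row 0 [0.0006 0.0001 0.042 ] tw 0.0015
row 1 [0.0006 0.0001 0.042 ] tw 0.0015
row 2 [0.0006 0.0001 0.042 ] tw 0.0015
row 3 [0.0006 0.0001 0.042 ] tw 0.0015
```

Emit:
drive_tool --plan '[{"offset": [0.0025, 0, 0.04], "twist": 0.005, "fingers": 0.45}, {"offset": [0, 0, 0.05], "twist": 0, "fingers": 0.45}, {"offset": [0, 0, 0.05], "twist": 0, "fingers": 0.45}, {"offset": [0, 0, 0.028], "twist": 0, "fingers": 0.45}, {"offset": [0, 0, 0], "twist": 0, "fingers": 0.45}]'

```text
time_s: 8.55
position: [0.5625, -0.2593, 0.0864]
orientation: [-0.421, -3.108, -0.003]
wrist_force: [-0.2, -0.6, 0.2]
width: 0.0385
```

```bash
python3 - <<'E'
from h import *
o,p,M,y=pose();print(p,y,o["wrist_force"],M[:,2])
im,c=cam("wrist"); cv2.imwrite("pics/w6.png",im)
E
```

```text
[ 0.56245106 -0.25931581  0.08635672] 1.301557165966698 [-0.1658045  -0.64957491  0.1727687 ] [-0.00449509  0.00224223 -0.99998738]
```

View pics/w6.png

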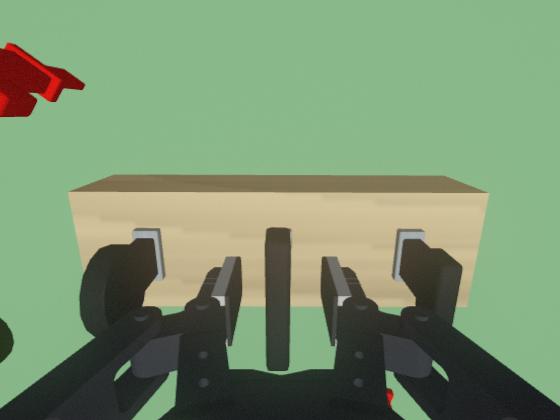

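The bar is centred between the pads. I'll close gently, then firm up the grip.

Emit:
drive_tool --plan '[{"offset": [0, 0, 0], "twist": 0, "fingers": 0.2}, {"offset": [0, 0, 0], "twist": 0, "fingers": 0.0}, {"offset": [0, 0, 0], "twist": 0, "fingers": 0.0}, {"offset": [0, 0, 0], "twist": 0, "fingers": 0.0}]' --squeeze 50

```text
time_s: 9.1
position: [0.5652, -0.2618, 0.0903]
orientation: [0.424, 3.11, -0.001]
wrist_force: [-0.4, 1.7, 6.3]
width: 0.0093
```

Emit:
drive_tool --plan '[{"offset": [0, 0, 0], "twist": 0, "fingers": 0.0}, {"offset": [0, 0, 0], "twist": 0, "fingers": 0.0}]'

```text
time_s: 9.35
position: [0.5652, -0.2618, 0.0903]
orientation: [0.424, 3.11, -0.001]
wrist_force: [-0.0, 2.2, 7.3]
width: 0.0091
```

```bash
python3 - <<'E'
from h import *
o,p,M,y=pose();print(p,y,o["wrist_force"],M[:,2],o["width"])
E
```

```text
[ 0.56519587 -0.26183458  0.09032346] 1.2997475234307938 [-0.01824889  2.15790496  7.30795741] [ 3.10857063e-03 -9.45581693e-04 -9.99994721e-01] 0.009104640195594111
```

Emit:
drive_tool --plan '[{"offset": [0, 0, -0.015], "twist": 0, "fingers": 0.0}, {"offset": [0, 0, -0.03], "twist": 0, "fingers": 0.0}, {"offset": [0, 0, -0.05], "twist": 0, "fingers": 0.0}, {"offset": [0, 0, -0.05], "twist": 0, "fingers": 0.0}, {"offset": [0, 0, -0.02], "twist": 0, "fingers": 0.0}]'

```text
time_s: 9.98
position: [0.565, -0.2623, 0.2582]
orientation: [0.424, 3.107, -0.003]
wrist_force: [-0.4, -0.4, -0.7]
width: 0.0095
```

```bash
python3 - <<'E'
from h import *
o,p,M,y=pose();print(p,y,o["wrist_force"],M[:,2],o["width"])
im,c=cam("wrist"); cv2.imwrite("pics/w7.png",im)
im,c=cam("side"); crop(im,230,180,370,300,5,"s7.png")
go([.480,.2446,.256],1.617,9)
E
```

```text
[ 0.56500047 -0.262288    0.25816957] 1.2998330880232485 [-0.40529529 -0.35374181 -0.67610239] [ 0.00517731 -0.00271517 -0.99998291] 0.009513655807027486
row 0 [0.0242 0.0517 0.0002] tw -0.0352
row 1 [0.0224 0.0526 0.0002] tw -0.0352
row 2 [0.0205 0.0533 0.0002] tw -0.0352
row 3 [0.0186 0.054  0.0002] tw -0.0352
row 4 [0.0167 0.0546 0.0002] tw -0.0352
row 5 [0.0147 0.0552 0.0002] tw -0.0352
row 6 [0.0128 0.0557 0.0002] tw -0.0352
row 7 [0.0108 0.0561 0.0002] tw -0.0352
row 8 [0.0088 0.0564 0.0002] tw -0.0352
```

View pics/w7.png

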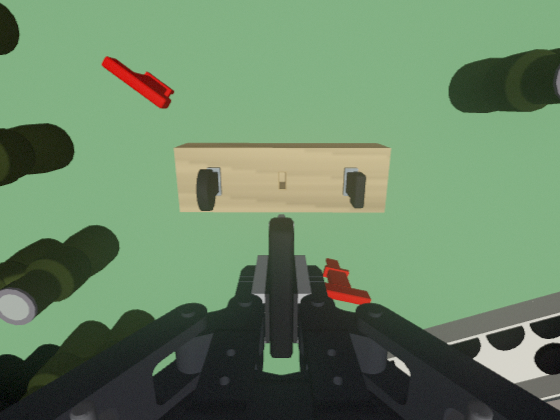

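View pics/s7.png

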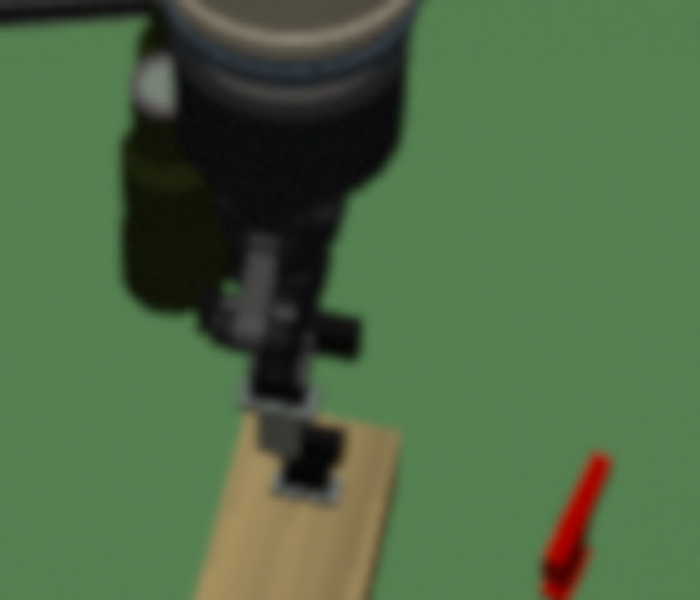

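The T key is in hand and clear of the rack, with the other two keys still standing. On to the keyway.

Emit:
drive_tool --plan '[{"offset": [0.024, 0.052, 0], "twist": -0.035, "fingers": 0.0}, {"offset": [0.022, 0.053, 0], "twist": -0.035, "fingers": 0.0}, {"offset": [0.02, 0.053, 0], "twist": -0.035, "fingers": 0.0}, {"offset": [0.019, 0.054, 0], "twist": -0.035, "fingers": 0.0}, {"offset": [0.017, 0.055, 0], "twist": -0.035, "fingers": 0.0}]'

```text
time_s: 10.7
position: [0.5158, 0.0223, 0.2525]
orientation: [-0.149, -3.136, 0.0]
wrist_force: [0.5, -0.2, -1.0]
width: 0.0091
```

Emit:
drive_tool --plan '[{"offset": [0.015, 0.055, 0], "twist": -0.035, "fingers": 0.0}, {"offset": [0.013, 0.056, 0], "twist": -0.035, "fingers": 0.0}, {"offset": [0.011, 0.056, 0], "twist": -0.035, "fingers": 0.0}, {"offset": [0.009, 0.056, 0], "twist": -0.037, "fingers": 0.0}, {"offset": [0, 0, 0], "twist": 0, "fingers": 0.0}]'

```text
time_s: 11.32
position: [0.4774, 0.2487, 0.2524]
orientation: [0.08, -3.139, 0.0]
wrist_force: [0.7, -0.7, -0.2]
width: 0.0093
```

Emit:
drive_tool --plan '[{"offset": [0, 0, 0], "twist": 0, "fingers": 0.0}, {"offset": [0, 0, 0], "twist": 0, "fingers": 0.0}]'

```text
time_s: 11.58
position: [0.4788, 0.2445, 0.2529]
orientation: [0.07, -3.14, 0.001]
wrist_force: [0.1, -0.1, -1.1]
width: 0.0091
```

```bash
python3 - <<'E'
from h import *
np.set_printoptions(precision=4,suppress=True)
o,p,M,y=pose();print(o["time_s"],p,y,o["wrist_force"],M[:,2],o["width"],o["joint_velocities"])
im,c=cam("wrist"); cv2.imwrite("pics/w8.png",im);np.savez("w8.npz",K=c[0],R=c[1],t=c[2],p=p,M=M)
u=proj(c,[.480,.2446,.08])[0];print(u); slot(im,c,u)
crop(im,230,200,330,370,4,"w8k.png")
E
```

```text
11.575 [0.4788 0.2445 0.2529] 1.6153563138829763 [ 0.0967 -0.1364 -1.0551] [-0.0008 -0.0006 -1.    ] 0.009134328621868491 [-0.0077 -0.0037 -0.0033 -0.0006 -0.0003  0.0012]
[280.682  192.5968]
122 ((479.1673278808594, 244.70118713378906), (17.84850311279297, 7.155600070953369), 2.8967301845550537)
```

View pics/w8.png

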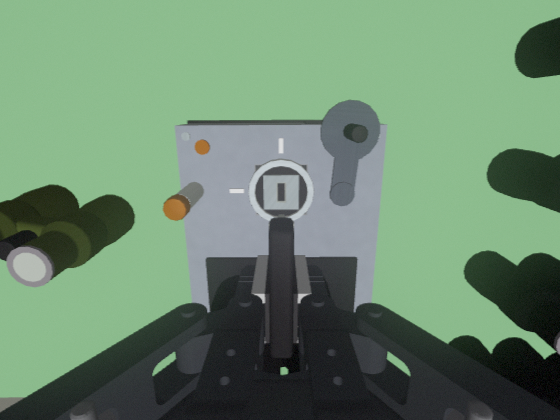

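View pics/w8k.png

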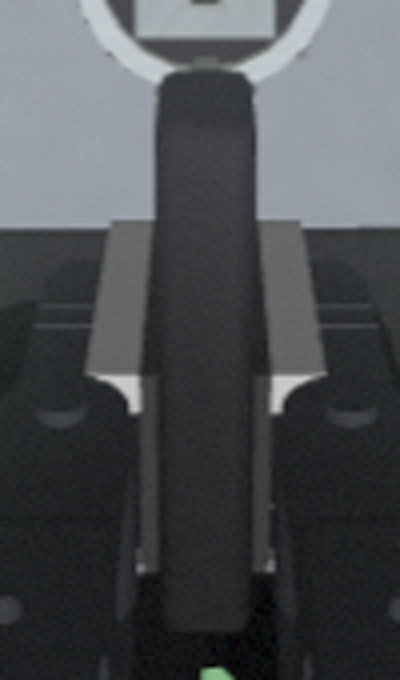

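```bash
python3 - <<'E'
from h import *
np.set_printoptions(precision=5,suppress=True)
d=np.load("w8.npz");c=(d["K"],d["R"],d["t"]);p,M=d["p"],d["M"]
C=lambda u,v:(230+(u+.5)/4-.5,200+(v+.5)/4-.5)
def tool(px,zt):
    o,dd=ray(c,px);o=M.T@(o-p);dd=M.T@dd;return o+dd*(zt-o[2])/dd[2]
for zt in (-.0167,-.0155,-.018):
    a=tool(C(206,128),zt);b=tool(C(206,632),zt);print(zt,a,b,"mid",(a+b)/2,"len",np.linalg.norm(a-b))
print("end lower edge",tool(C(206,70),-.0167+.018))
for px in [(155,128),(258,128),(163,632),(250,632)]: print(px,tool(C(*px),-.0167))
# sideways position: slot in tool frame at 80mm
print("slot tool", M.T@(np.array([.47917,.24470,.08])-p))
E
cp pics/w8.png /tmp/; python3 - <<'E'
import sys; sys.path.insert(0,'.')
import cv2
im=cv2.imread('pics/w8.png')
b=cv2.resize(im[170:260,240:320],None,fx=7,fy=6,interpolation=cv2.INTER_CUBIC)
cv2.imwrite('pics/w8m.png',cv2.convertScaleAbs(b,alpha=1.8,beta=10))
E
```

```text
-0.0167 [ 0.03138  0.00059 -0.0167 ] [-0.02623  0.0006  -0.0167 ] mid [ 0.00258  0.0006  -0.0167 ] len 0.05760121382777851
-0.0155 [ 0.03091  0.00059 -0.0155 ] [-0.0273  0.0006 -0.0155] mid [ 0.00181  0.0006  -0.0155 ] len 0.05820999323497527
-0.018 [ 0.03188  0.00059 -0.018  ] [-0.02507  0.0006  -0.018  ] mid [ 0.0034  0.0006 -0.018 ] len 0.05694170280331533
end lower edge [0.03109 0.00059 0.0013 ]
(155, 128) [ 0.03137 -0.00419 -0.0167 ]
(258, 128) [ 0.03138  0.00546 -0.0167 ]
(163, 632) [-0.02623 -0.00399 -0.0167 ]
(250, 632) [-0.02622  0.00531 -0.0167 ]
slot tool [-0.00049  0.00031  0.17293]
```

View pics/w8m.png

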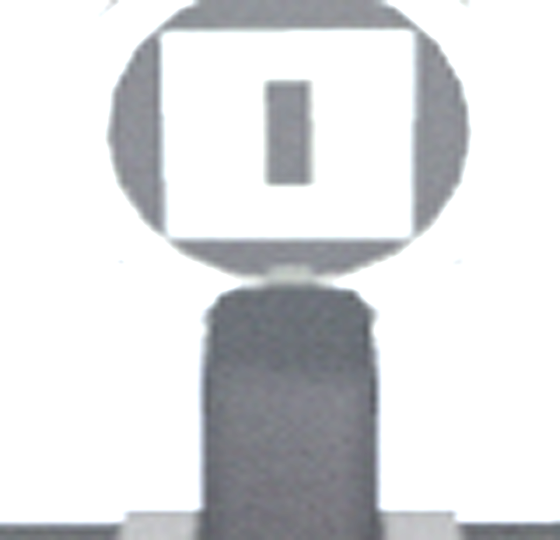

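```bash
python3 - <<'E'
from h import *
np.set_printoptions(precision=2,suppress=True)
d=np.load("w8.npz");c=(d["K"],d["R"],d["t"]);p,M=d["p"],d["M"]
for th in (-.05,0,.05):  # tilt about tool y around bar mid-grip point
  cx=.0026
  Ry=R.from_euler('y',th).as_matrix()
  g=np.array([cx,.0003,-.008])
  f=lambda x,z: proj(c,p+M@(g+Ry@(np.array([x,0,.0403-z])-[0,0,-.008])))[0]
  print(th,"blade bot",f(.008,-.032),"collar",f(.015,0),f(.015,.006),"bar top end",f(.03,.057),"bar bot",f(.03,.039),"bar back",f(-.03,.057))
im=cv2.imread("pics/w8.png")
print(im[205:225,281].mean(1))
print(im[205:240,281].astype(int)[:, :].tolist()[0:3])
E
```

```text
-0.05 blade bot [280.68 218.14] collar [280.6  221.65] [280.58 224.78] bar top end [280.36 226.17] bar bot [280.45 213.82] bar back [280.41 361.55]
0 blade bot [280.67 212.47] collar [280.6  217.92] [280.58 221.49] bar top end [280.35 228.56] bar bot [280.45 213.77] bar back [280.42 359.87]
0.05 blade bot [280.67 206.84] collar [280.59 214.27] [280.58 218.27] bar top end [280.34 231.17] bar bot [280.44 213.91] bar back [280.43 358.05]
[173.67 172.33 171.   171.   130.67  82.    76.    74.67  74.    96.
 102.33 102.33  79.    60.    58.    59.33  60.67  58.    56.    59.  ]
[[179, 176, 166], [178, 174, 165], [176, 173, 164]]
```

Blade centre is about 2.4 mm off in tool x. I'll shift that and come down to just above the mouth.

Emit:
drive_tool --plan '[{"offset": [-0.0024, 0, 0.03], "twist": 0, "fingers": 0.0}, {"offset": [0, 0, 0.03], "twist": 0, "fingers": 0.0}, {"offset": [0, 0, 0.02], "twist": 0, "fingers": 0.0}, {"offset": [0, 0, 0.01], "twist": 0, "fingers": 0.0}, {"offset": [0, 0, 0], "twist": 0, "fingers": 0.0}]'

```text
time_s: 12.25
position: [0.4813, 0.2452, 0.163]
orientation: [0.071, -3.14, 0.001]
wrist_force: [-0.6, -0.0, -0.6]
width: 0.009
```

Emit:
drive_tool --plan '[{"offset": [0, 0, 0], "twist": 0, "fingers": 0.0}, {"offset": [0, 0, 0], "twist": 0, "fingers": 0.0}]'

```text
time_s: 12.5
position: [0.4818, 0.2461, 0.1642]
orientation: [-0.072, 3.139, 0.001]
wrist_force: [-0.4, 0.6, -0.6]
width: 0.0094
```

```bash
python3 - <<'E'
from h import *
np.set_printoptions(precision=4,suppress=True)
o,p,M,y=pose();print(o["time_s"],p,y,o["wrist_force"],M[:,2],o["width"])
im,c=cam("wrist"); cv2.imwrite("pics/w9.png",im)
b=cv2.resize(im[190:270,230:330],None,fx=7,fy=7,interpolation=cv2.INTER_CUBIC);cv2.imwrite("pics/w9c.png",b)
im,c2=cam("side"); crop(im,200,90,300,170,7,"s9.png")
im,c3=cam("scene"); crop(im,265,110,365,190,7,"sc9.png")
f=lambda q,z: proj(q,[.48,.2446,z])
print(f(c,.08),f(c2,.08),f(c3,.08))
E
```

```text
12.5 [0.4818 0.2461 0.1642] 1.6168876927373204 [-0.3503  0.5909 -0.6036] [ 0.0014  0.0007 -1.    ] 0.009353492621509226
[[278.2357 219.064 ]] [[243.3628 137.3949]] [[316.1272 166.9701]]
```

View pics/w9c.png

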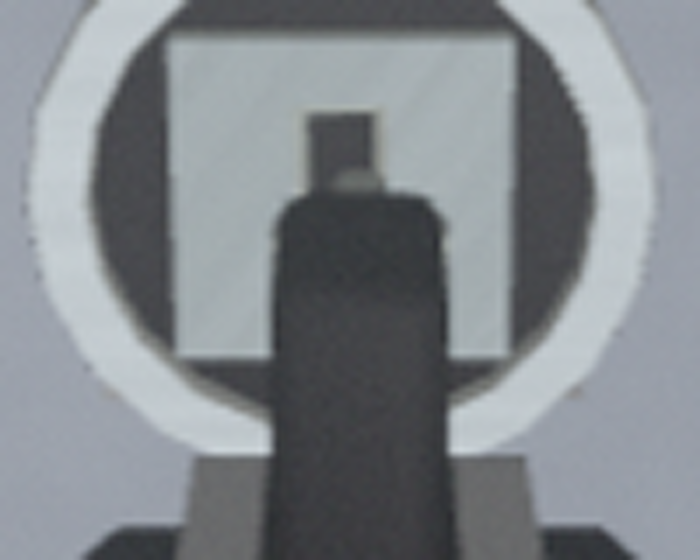

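View pics/s9.png

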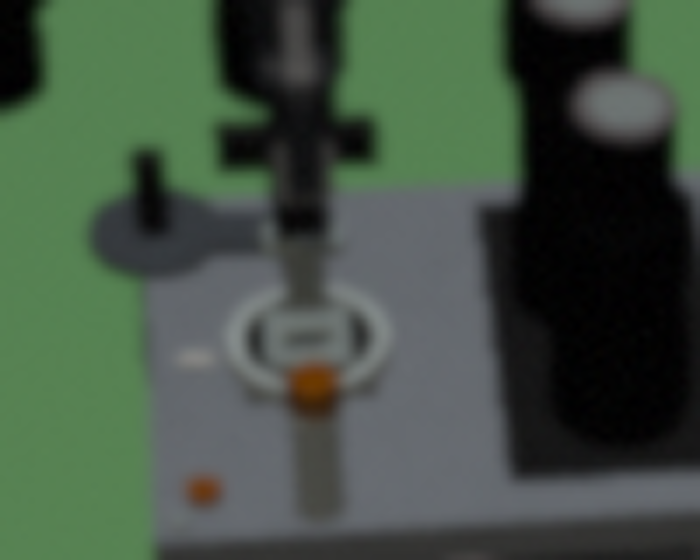

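View pics/sc9.png

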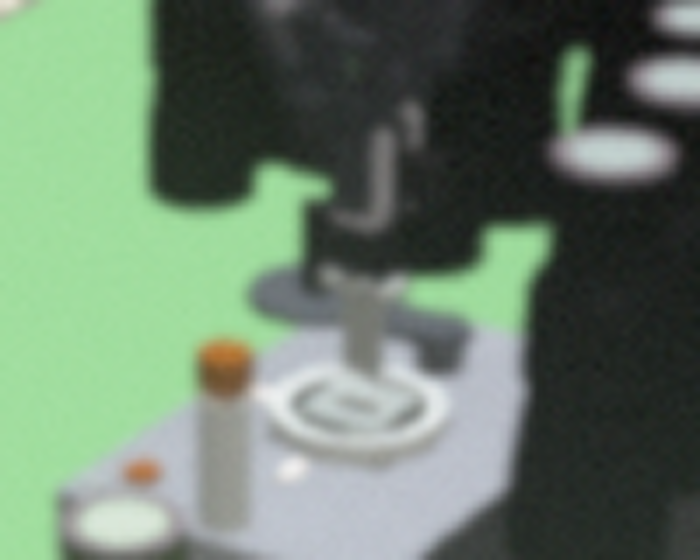

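The blade tip's front edge is at wrist px (281,214.6). The slot is just left of it, centre column 279, far edge at row 206. I'll work out the offset.

```bash
python3 - <<'E'
from h import *
np.set_printoptions(precision=4,suppress=True)
o,p,M,y=pose();print(p,y)
im,c=cam("wrist")
C=lambda u,v:(230+(u+.5)/7-.5,190+(v+.5)/7-.5)
def tool(px,z):
    return M.T@(onz(c,px,z)-p)
zb=p[2]-.0723
bl=[tool(C(u,172),zb) for u in (330,386)];print("blade front corners",bl)
sl=[tool(C(u,112),.08) for u in (307,379)];print("slot front corners",sl)
print("blade ctr", (bl[0]+bl[1])/2-[.008,0,0],"slot ctr",(sl[0]+sl[1])/2-[.009,0,0])
cor=[tool(C(*q),.08) for q in [(165,38),(517,38),(508,358),(178,358)]];print("rotor ctr",np.mean(cor,axis=0),np.linalg.norm(cor[0]-cor[1]),np.linalg.norm(cor[1]-cor[2]))
print("base-known slot in tool",M.T@(np.array([.48,.2446,.08])-p))
E
```

```text
[0.4815 0.246  0.1638] 1.617094568045261
blade front corners [array([ 0.0095, -0.0023,  0.0723]), array([0.0095, 0.003 , 0.0723])]
slot front corners [array([ 0.0119, -0.0047,  0.0838]), array([0.0119, 0.0024, 0.0838])]
blade ctr [0.0015 0.0003 0.0723] slot ctr [ 0.0029 -0.0012  0.0838]
rotor ctr [ 0.0026 -0.0013  0.0838] 0.03428515286678729 0.03363264059846202
base-known slot in tool [ 0.0016 -0.0014  0.0838]
```

Emit:
drive_tool --plan '[{"offset": [0.0013, -0.0015, 0.004], "twist": 0, "fingers": 0.0}, {"offset": [0, 0, 0.003], "twist": 0, "fingers": 0.0}, {"offset": [0, 0, 0], "twist": 0, "fingers": 0.0}, {"offset": [0, 0, 0], "twist": 0, "fingers": 0.0}]'

```text
time_s: 13.2
position: [0.48, 0.2443, 0.1563]
orientation: [0.073, -3.141, 0.0]
wrist_force: [-0.1, -0.6, -0.3]
width: 0.0091
```

```bash
python3 - <<'E'
from h import *
np.set_printoptions(precision=4,suppress=True)
o,p,M,y=pose();print(o["time_s"],p,y,o["wrist_force"],M[:,2],o["width"],o["joint_velocities"])
im,c=cam("wrist"); cv2.imwrite("pics/w10.png",im)
b=cv2.resize(im[190:270,230:330],None,fx=7,fy=7,interpolation=cv2.INTER_CUBIC);cv2.imwrite("pics/w10c.png",b)
for i in range(3): print(sensors.get_obs()["position"])
E
```

```text
13.2 [0.48   0.2443 0.1563] 1.6170171277532122 [-0.1467 -0.5659 -0.2567] [-0.0001 -0.     -1.    ] 0.009091080414755277 [-0.0006 -0.004  -0.0004  0.0033 -0.0005  0.0011]
[0.4801 0.2443 0.1563]
[0.4801 0.2443 0.1563]
[0.4801 0.2443 0.1563]
```

View pics/w10c.png

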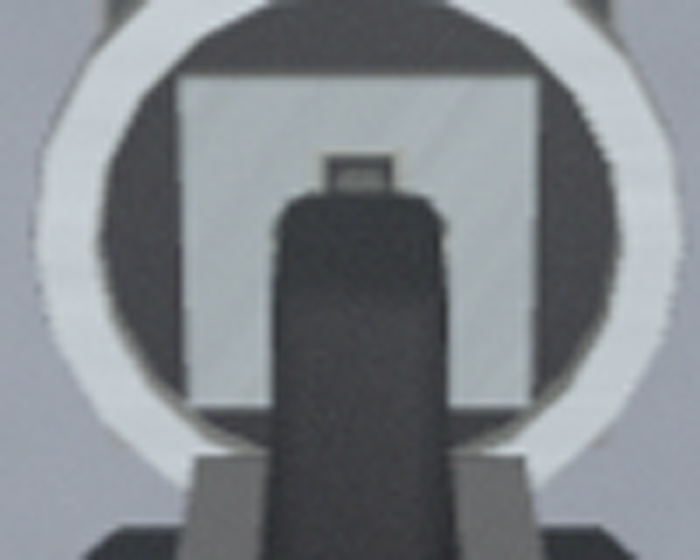

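```bash
python3 - <<'E'
from h import *
np.set_printoptions(precision=4,suppress=True)
o,p,M,y=pose();im,c=cam("wrist")
C=lambda u,v:(230+(u+.5)/7-.5,190+(v+.5)/7-.5)
tool=lambda px,z: M.T@(onz(c,px,z)-p)
print("blade front",tool(C(359,170),p[2]-.0723),"slot front",tool(C(359,157),.08),"chamfer bottom",tool(C(359,157),.0788))
cor=[tool(C(*q),.08) for q in [(180,76),(540,76),(529,408),(190,408)]];print("rotor ctr",np.mean(cor,axis=0),cor)
E
```

```text
blade front [0.0096 0.0004 0.0723] slot front [0.0097 0.0004 0.0763] chamfer bottom [0.0093 0.0004 0.0775]
rotor ctr [0.0006 0.0005 0.0763] [array([ 0.0177, -0.0165,  0.0763]), array([0.0177, 0.0175, 0.0763]), array([-0.0164,  0.0172,  0.0763]), array([-0.0164, -0.0163,  0.0763])]
```

Emit:
drive_tool --plan '[{"offset": [-0.001, 0, 0], "twist": 0, "fingers": 0.0}, {"offset": [0, 0, 0.003], "twist": 0, "fingers": 0.0}, {"offset": [0, 0, 0.003], "twist": 0, "fingers": 0.0}, {"offset": [0, 0, 0.003], "twist": 0, "fingers": 0.0}, {"offset": [0, 0, 0], "twist": 0, "fingers": 0.0}]'

```text
time_s: 13.92
position: [0.4808, 0.2443, 0.147]
orientation: [0.073, -3.14, 0.0]
wrist_force: [0.6, 0.4, -1.1]
width: 0.0092
```

No contact force with the tip 5 mm below the mouth, so the blade is in. Continuing down.

Emit:
drive_tool --plan '[{"offset": [0, 0, 0.006], "twist": 0, "fingers": 0.0}, {"offset": [0, 0, 0.006], "twist": 0, "fingers": 0.0}, {"offset": [0, 0, 0.006], "twist": 0, "fingers": 0.0}, {"offset": [0, 0, 0.004], "twist": 0, "fingers": 0.0}, {"offset": [0, 0, 0], "twist": 0, "fingers": 0.0}]'

```text
time_s: 14.55
position: [0.4808, 0.2443, 0.1249]
orientation: [0.073, -3.14, 0.001]
wrist_force: [0.0, -0.3, -0.1]
width: 0.0092
```

Emit:
drive_tool --plan '[{"offset": [0, 0, 0.002], "twist": 0, "fingers": 0.0}, {"offset": [0, 0, 0.002], "twist": 0, "fingers": 0.0}, {"offset": [0, 0, 0.002], "twist": 0, "fingers": 0.0}, {"offset": [0, 0, 0], "twist": 0, "fingers": 0.0}]'

```text
time_s: 15.05
position: [0.4812, 0.2445, 0.1203]
orientation: [-0.073, 3.14, 0.0]
wrist_force: [-3.8, -1.4, 9.7]
width: 0.0091
```

```bash
python3 - <<'E'
from h import *
np.set_printoptions(precision=4,suppress=True)
o,p,M,y=pose();print(o["time_s"],p,y,o["wrist_force"],o["torque"],M[:,2],o["width"])
im,c=cam("wrist"); cv2.imwrite("pics/w11.png",im)
im,c2=cam("side"); crop(im,200,90,300,170,7,"s11.png")
im,c3=cam("scene"); crop(im,265,110,365,190,7,"sc11.png")
E
```

```text
15.05 [0.4812 0.2445 0.1203] 1.6170145139998142 [-3.8107 -1.4348  9.6991] [-0.2096  0.5359 -0.0232] [ 0.0004  0.0002 -1.    ] 0.009140079242052892
```

View pics/s11.png

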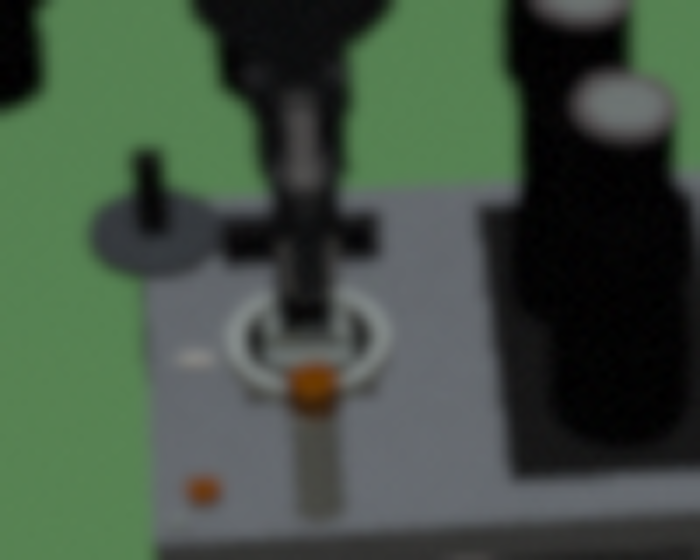

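View pics/sc11.png

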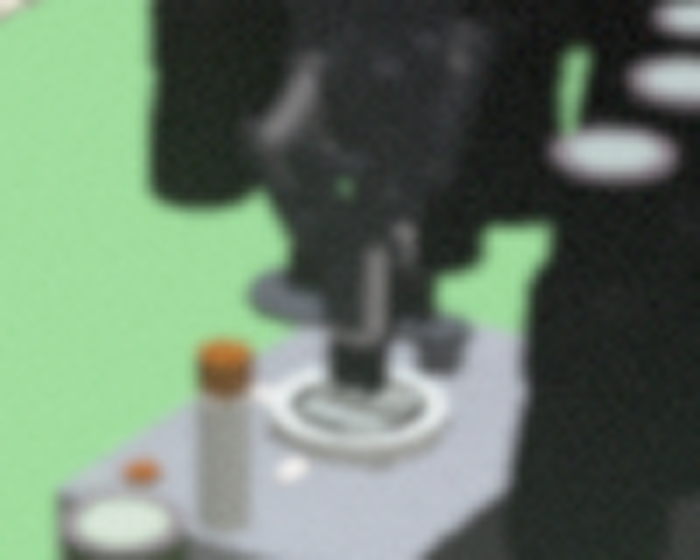

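The key is seated: TCP z is 0.1203, exactly the expected height, and 10 N bears on the collar. Now I turn clockwise about the rotor axis.

Emit:
drive_tool --plan '[{"offset": [0, -0.0002, 0], "twist": 0.15, "fingers": 0.0}, {"offset": [0, -0.0002, 0], "twist": 0.15, "fingers": 0.0}, {"offset": [0, -0.0002, 0], "twist": 0.15, "fingers": 0.0}, {"offset": [0, -0.0002, 0], "twist": 0.15, "fingers": 0.0}, {"offset": [0, 0, 0], "twist": 0, "fingers": 0.0}]' --squeeze 60

```text
time_s: 15.82
position: [0.4813, 0.2433, 0.1203]
orientation: [0.861, 3.02, 0.0]
wrist_force: [-0.6, -3.3, 8.1]
width: 0.0092
```

```bash
python3 - <<'E'
from h import *
np.set_printoptions(precision=4,suppress=True)
o,p,M,y=pose();print(o["time_s"],p,y,1.617-y,o["wrist_force"],o["torque"],M[:,2],o["width"])
im,c2=cam("wrist"); crop(im,180,120,380,270,4,"w12.png")
E
```

```text
15.825 [0.4813 0.2433 0.1203] 1.015548103926935 0.601451896073065 [-0.5741 -3.3039  8.1465] [-0.622   0.2188 -0.0632] [ 0.0009 -0.0002 -1.    ] 0.009205476864880364
```

View pics/w12.png

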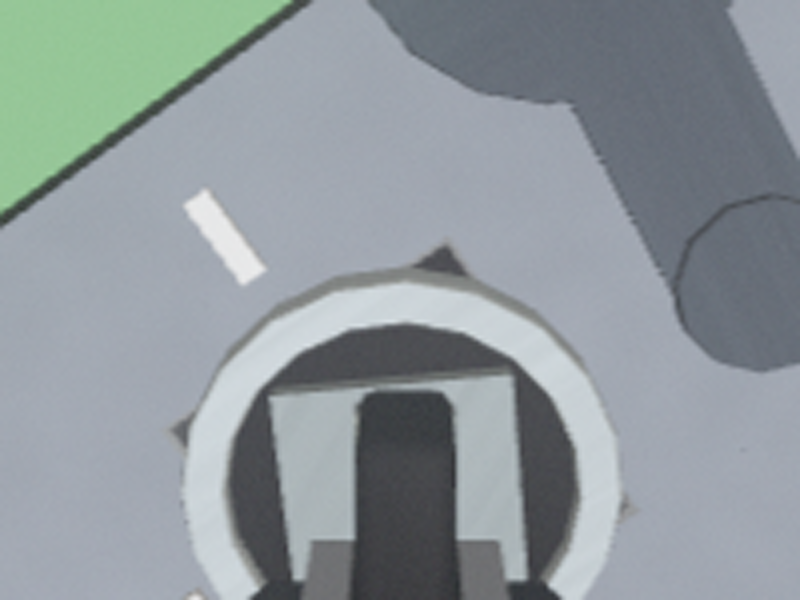

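The rotor follows with the expected play. Continuing to the stop.

Emit:
drive_tool --plan '[{"offset": [0, -0.0002, 0], "twist": 0.15, "fingers": 0.0}, {"offset": [0, -0.0002, 0], "twist": 0.15, "fingers": 0.0}, {"offset": [0, -0.0002, 0], "twist": 0.15, "fingers": 0.0}, {"offset": [0, -0.0002, 0], "twist": 0.15, "fingers": 0.0}, {"offset": [0, -0.0002, 0], "twist": 0.15, "fingers": 0.0}]'

```text
time_s: 16.5
position: [0.4801, 0.2422, 0.1202]
orientation: [1.911, 2.493, -0.002]
wrist_force: [-2.6, -5.6, 12.4]
width: 0.0087
```

Emit:
drive_tool --plan '[{"offset": [0, -0.0002, 0], "twist": 0.12, "fingers": 0.0}, {"offset": [0, 0, 0], "twist": 0.03, "fingers": 0.0}, {"offset": [0, 0, 0], "twist": 0, "fingers": 0.0}]'

```text
time_s: 16.88
position: [0.4798, 0.2422, 0.1203]
orientation: [2.087, 2.347, -0.002]
wrist_force: [-3.0, -6.6, 12.3]
width: 0.0091
```

```bash
python3 - <<'E'
from h import *
np.set_printoptions(precision=4,suppress=True)
o,p,M,y=pose();print(o["time_s"],p,y,1.617-y,o["wrist_force"],o["torque"],M[:,2],o["width"])
im,c2=cam("wrist"); crop(im,180,120,380,270,4,"w13.png")
E
```

```text
16.875 [0.4798 0.2422 0.1203] 0.11712257811274321 1.4998774218872568 [-3.0287 -6.551  12.3245] [-1.1069  0.5932  0.0036] [-0.0004 -0.0013 -1.    ] 0.009101575033934113
```

View pics/w13.png

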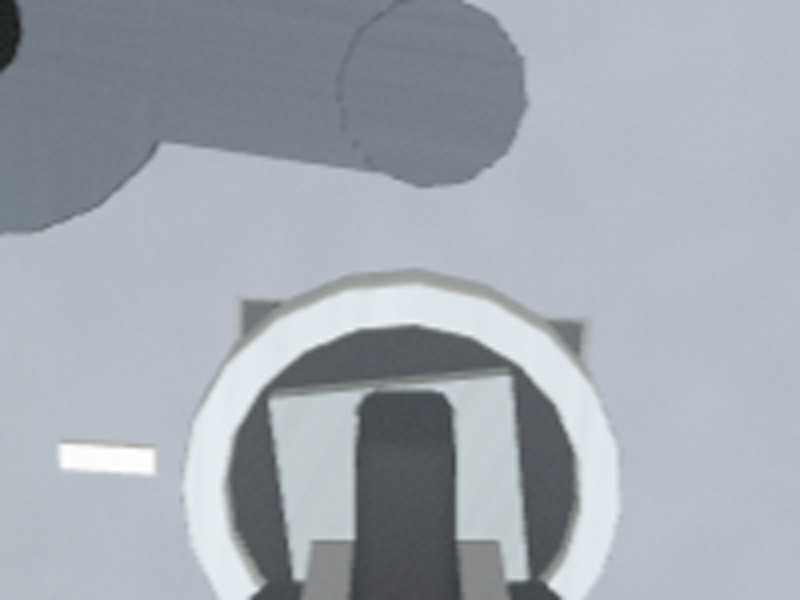

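```bash
cat >> h.py <<'E'
def rot(c,a,b,x0=180,y0=120,f=4):
    A,B=[onz(c,(x0+(q[0]+.5)/f-.5,y0+(q[1]+.5)/f-.5),.08) for q in (a,b)]
    d=B-A; return np.linalg.norm(d),np.arctan2(d[1],d[0])
E
python3 - <<'E'
from h import *
im,c=cam("wrist")
L,a=rot(c,(268,397),(512,373));print("front edge",L,a)
L,b=rot(c,(512,373),(527,580));print("right edge",L,b)
print("edge-based rotor angle", np.pi/2-(a-.046), )
E
```

```text
front edge 0.033990332137224875 0.2206710336289844
right edge 0.03174751788913525 -1.3600731742193748
edge-based rotor angle 1.396125293165912
```

Emit:
drive_tool --plan '[{"offset": [0, 0, 0], "twist": 0.04, "fingers": 0.0}, {"offset": [0, 0, 0], "twist": 0.03, "fingers": 0.0}, {"offset": [0, 0, 0], "twist": 0, "fingers": 0.0}]'

```text
time_s: 17.35
position: [0.4794, 0.2422, 0.1202]
orientation: [2.168, 2.274, -0.003]
wrist_force: [-4.7, -5.0, 12.4]
width: 0.009
```

```bash
python3 - <<'E'
from h import *
np.set_printoptions(precision=4,suppress=True)
o,p,M,y=pose();print(o["time_s"],p,y,1.617-y,o["wrist_force"],o["torque"],o["width"])
im,c2=cam("wrist"); crop(im,180,120,380,270,4,"w14.png")
E
```

```text
17.35 [0.4794 0.2422 0.1202] 0.047586316482545396 1.5694136835174546 [-4.6902 -4.9745 12.3744] [-0.905   0.8598  0.2343] 0.008996047330118386
```

View pics/w14.png

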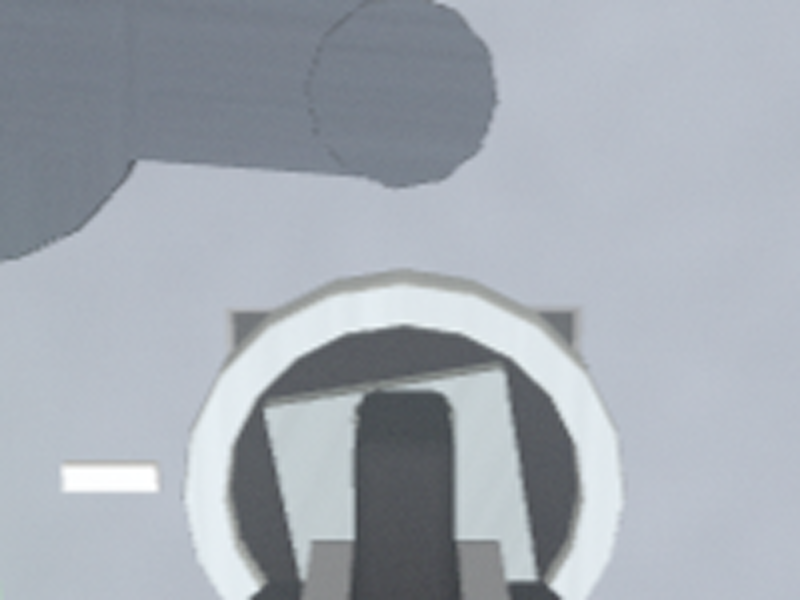

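At the stop: the rotor stayed at 1.396 rad while the tool turned 0.07 rad more, and the torque rose to 0.23 N m. I'll ease off within the play, then release and rise.

Emit:
drive_tool --plan '[{"offset": [0, 0, -0.001], "twist": -0.04, "fingers": 0.0}, {"offset": [0, 0, 0], "twist": 0, "fingers": 0.05}, {"offset": [0, 0, 0], "twist": 0, "fingers": 0.15}, {"offset": [0, 0, 0], "twist": 0, "fingers": 0.3}, {"offset": [0, 0, 0], "twist": 0, "fingers": 0.35}]' --squeeze 20

```text
time_s: 18.02
position: [0.4802, 0.2431, 0.1203]
orientation: [2.123, 2.316, 0.001]
wrist_force: [0.1, -0.0, -0.1]
width: 0.0298
```

```bash
python3 - <<'E'
from h import *
np.set_printoptions(precision=4,suppress=True)
o,p,M,y=pose();print(o["time_s"],p,y,o["wrist_force"],o["torque"],o["width"])
im,c2=cam("wrist"); cv2.imwrite("pics/w15.png",im)
E
```

```text
18.025 [0.4802 0.2431 0.1203] 0.08683188656527978 [ 0.144  -0.0383 -0.1034] [ 0.0139  0.0124 -0.0219] 0.029752054588783428
```

View pics/w15.png

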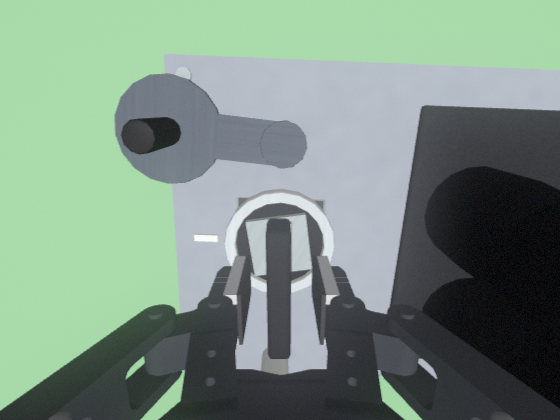

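The pads are clear of the bar on both sides, with zero force. Rising straight up.

Emit:
drive_tool --plan '[{"offset": [0, 0, -0.015], "twist": 0, "fingers": 0.35}, {"offset": [0, 0, -0.03], "twist": 0, "fingers": 0.35}, {"offset": [0, 0, -0.045], "twist": 0, "fingers": 0.35}, {"offset": [0, 0, -0.045], "twist": 0, "fingers": 0.35}, {"offset": [0, 0, 0], "twist": 0, "fingers": 0.35}]'

```text
time_s: 18.7
position: [0.4821, 0.244, 0.2602]
orientation: [2.121, 2.314, 0.013]
wrist_force: [0.5, 0.4, 0.5]
width: 0.0301
```

```bash
python3 - <<'E'
from h import *
np.set_printoptions(precision=4,suppress=True)
o,p,M,y=pose();print(o["time_s"],p,y,o["wrist_force"],o["width"])
im,c=cam("wrist"); cv2.imwrite("pics/w16.png",im); np.savez("w16.npz",K=c[0],R=c[1],t=c[2])
u=proj(c,[.48,.2446,.08])[0];x,yy=map(int,u);print(x-50,yy-40);crop(im,x-50,yy-40,x+50,yy+40,7,"w16c.png")
im,c2=cam("side"); cv2.imwrite("pics/s16.png",im)
im,c2=cam("scene"); cv2.imwrite("pics/sc16.png",im)
E
```

```text
18.7 [0.4821 0.244  0.2602] 0.08697966166342504 [0.4883 0.4162 0.4754] 0.030107366060151724
226 150
```

View pics/w16c.png

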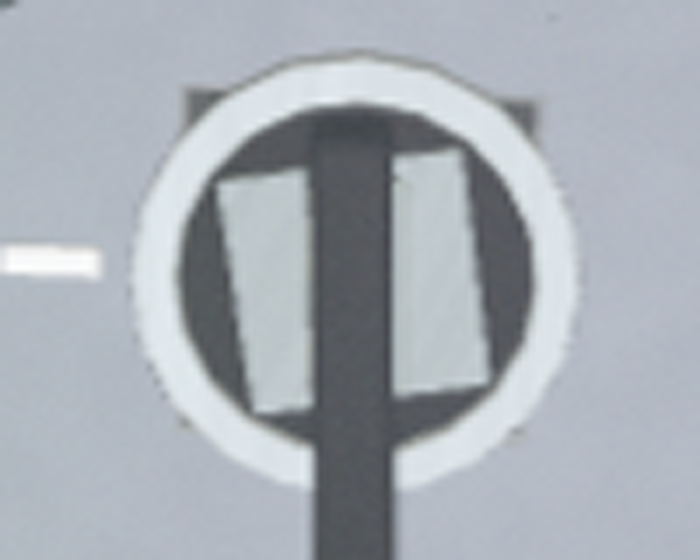

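View pics/s16.png

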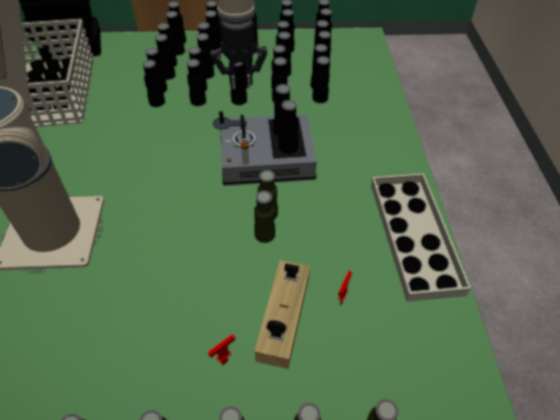

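View pics/sc16.png

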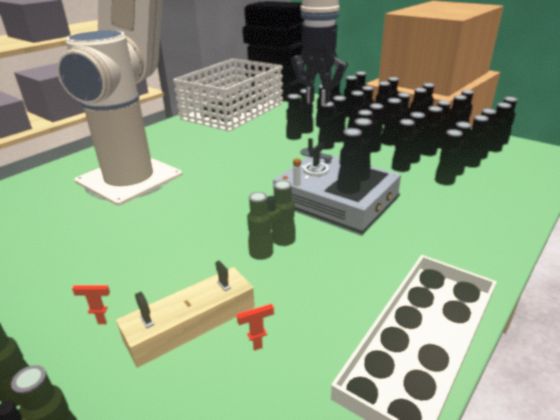

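The key stands in the switch, the rotor is turned past the mark, and the bystanders are in place. One last numeric check of the rotor angle and key height.

```bash
python3 - <<'E'
from h import *
d=np.load("w16.npz");c=(d["K"],d["R"],d["t"])
for a,b in [((218,182),(460,150)),((253,412),(490,382))]:
    L,y=rot(c,a,b,226,150,7); print("edge",L,"rotor",np.pi/2-(y-.046))
for a,b in [((218,182),(253,412)),((460,150),(490,382))]:
    L,y=rot(c,a,b,226,150,7); print("edge",L,"rotor",-(y-.046))
im=cv2.imread("pics/w16.png");crop(im,246,150,316,270,5,"w16b.png")
E
```

```text
edge 0.03381219780342801 rotor 1.398534376611159
edge 0.034128203801335 rotor 1.4010287280933795
edge 0.03358874700919458 rotor 1.4023409387317827
edge 0.0336741563433588 rotor 1.3929501695168285
```

View pics/w16b.png

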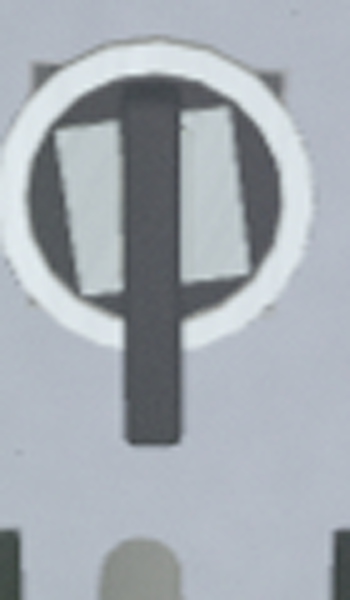

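```bash
python3 - <<'E'
from h import *
d=np.load("w16.npz");c=(d["K"],d["R"],d["t"])
C=lambda u,v:(246+(u+.5)/5-.5,150+(v+.5)/5-.5)
a=onz(c,C(153,98),.137);b=onz(c,C(153,442),.137);print("bar len at .137",np.linalg.norm(a-b),"mid",(a+b)/2)
from plant import ticket
print(ticket.finish_job())
E
```

```text
bar len at .137 0.058277189998233024 mid [0.48005235 0.24661121 0.137     ]
the job is handed in; nothing more can be done
None
```

The laser switch is on and the T key stands free in it. I handed the job in at about 19 s of the 69 s allowed; the hand-in reports no verdict.

I swung the cover to about 1.6 rad, took the black T key from the rack's middle slot and pushed it fully home. I then turned it clockwise to the stop, eased off within the play, released it and rose clear.

**Last checks:**
- **Seating:** the gripper height with the key home was 120.3 mm, as predicted from the rack grasp. About 10 N bore on the collar before I turned it.
- **Switch angle:** all four rotor edges put it at 1.39–1.40 rad, and it did not move with 0.07 rad more twist, so it is at the stop.
- **Key after release:** the crossbar measures 58.3 mm at its seated height. It also measured short in the rack (57.4 mm against 60 mm), which I put down to its rounded ends, so it was not lifted.
- **Bystanders:** the final pictures show the other two keys and both binoculars standing where they were.

**What disagreed:** the fixed cameras placed the keyway about 3–4 mm from the wrist camera's reading. I used the wrist value, checked from two yaws, and the blade went in without contact force. In the final picture the crossbar's middle reads about 2 mm in y from the keyway's centre. I put that down to play in the slot and measurement error, but did not check it further.

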